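# Change over the magnetic polishing chuck

## Robot

A 7-joint arm with a two-finger parallel gripper is mounted at the origin on a cart in front of the work surface, level with it; the furniture and walls round the work are solid. World frame = base frame: x ahead of the robot, y to its left, z up, the work surface at z = 0. Lengths are in m, angles in degrees, forces in N, time in s.
With the tool pointing down it reaches from about 0.4 to 0.85 m from the base axis. Payload 6.9 kg.
Tool frame: the origin (TCP) lies at the very end of the fingers, on their centre line; the grasp point (between the pads) lies 19 mm behind it (robot.hold_point_z is the distance from the TCP to the grasp point, in m); z points along the fingers, y is the line along which they close (so a half turn about z gives the same grasp; the last joint's range is limited). The gripper opens to 85 mm and grips with 20 to 120 N. Pads are 22 mm wide; open, the fingers measure 114 mm over their backs; the gripper's body (76 mm by 85 mm) begins 54 mm behind the grasp point. The pads swing forward as they close: fully open they stand 13 mm farther back than shut.
Start: joints at [6.045, 29.078, -13.613, 85.955, 7.202, 65.827, -8.869], TCP at [0.625, -0, 0.231] pointing down, gripper open.
Joint ranges: [-176.47, 176.47], [-13.61, 117.27], [-81.72, 77.17], [0.22, 143.17], [-87.28, 267.28], [10, 112.55], [-165.47, 165.47]. Speed limits (degrees/s): [136.94, 136.94, 180, 180, 180, 180, 180].

## Interface

Orientations are given as [roll, pitch, yaw] about the fixed x, y, z axes, in that order (R = Rz(yaw) Ry(pitch) Rx(roll)).
In Python, from station import robot gives the robot as it stands.
- The arm moves only by the tool move_arm, never from a script. Its argument "motion" is a list of rows, each a list of 6 numbers: the shift along the tool's x, y, z in cm, then the turn, a rotation vector about the tool's x, y, z in degrees. In form: [[tx, ty, tz, rx, ry, rz], ...]. A call has 1 to 5 rows; each row is the pose to reach, as a shift and turn from the pose commanded when the call began, along the tool's axes at that moment; what a row does not reach only later rows make up. A row lasts 1/12 s, in which the tool goes at most 41.7 mm and 7.16 degrees, less where a joint would pass 70% of its speed; a pose out of reach is approached as far as the arm can. A call with a gripper value outside its range is refused whole. "gripper" is the closure, from -1 (fully open) to 1 (shut), so that 0 is half open, set as the call begins (left out, the last holds). The fingers move at their own pace and stop on an object; the grip force is fixed at half the most. Time passes only in rows, so rows that repeat a pose let the fingers close. It gives the time, the measured TCP pose, the force, the opening and the grip force at its end, in the units of the state.
- robot.get_obs(): the state, without advancing time (a new reading comes with each control period).
- robot.grab_frame(name): name is "scene" or "side" or "wrist"; returns the picture (400x640x3 uint8, blue, green, red); there is no depth.
- robot.calibration(name): a dict with "mtx" (3x3 intrinsics, pixels), "rvec" (rotation vector, rad) and "tvec" (3), from world to camera coordinates, as OpenCV has them. Camera axes: x right, y down, z forward; pixel columns grow to the right and rows downward; lengths in m; the calibration is good to about 2 mm. A picture is of the moment at which its call begins: read the wrist's pose just before it. calibration takes no time and is no camera call; for the wrist camera it gives the pose at the moment of the call.
- robot.close_job(): hands the job in; it is judged then, once.
Trained networks look in the newest picture that a camera, given by its name, has taken for a name from the list of things; names that differ only in an ending like _2 or _b are one class to them, and where a whole thing is asked for, a point or a joint stands for the part that bears it (a point fixed in the world has none). Each returns a list of dicts, best first, with "score" (0 to 1); they miss things now and then, are a little off and sometimes report something else, mostly with a low value. They report only what shows in the picture. A call takes as long as a camera call. They do not tell look-alikes from the thing itself.
- robot.find_in(camera, thing): "bbox" ([left, top, right, bottom] in pixels, round what is visible of it).
- robot.spot_point(camera, thing): "pixel" ([column, row] in pixels: a listed point, or the origin of a listed thing).
The state is a dict: "clock": time; "joint_pos": joint angles; "qvel": joint speeds; "joint_efforts": joint torques, N m; "position": TCP position; "tool_rot": TCP orientation; "force": force on the tool from outside, world axes, zero at the start; "moment": the same for the moment, N m; "finger_gap": finger opening in m; "gripper_force": force on a finger pad.
Only numpy, scipy, OpenCV 4.12 (cv2) and the standard library are available. Lean on these libraries where they do the work, as an engineer would, in place of code of your own. Each camera call takes 0.05 s, during which the arm holds its last target. There are 200 camera calls.

## Task

Change over the small magnetic polishing chuck: collect every finished wheel cap from the steel catch tray into the grey tote, and tap the next cap, which lies on the chuck, sideways without ever lifting it until it is centred in the scribed ring. Once it is centred, take the T-handled hex key from its stand, push it fully home in the hex socket of the chuck's switch, and only then turn it clockwise (seen from above) to the stop to switch the magnet on; finally hang the key back in its stand with its handle bar in the notches. The magnet stays on and the cap centred, and the sanding block, tape measure and air coupler stay where they are.

Things in the scene. Friction and masses are not known exactly. Their poses are not given: they have to be found in the camera images.
- cap_1_centre (a point): Centre (half-way up) of finished wheel cap number 1, a plain grey round cap 60 mm in diameter and 17 mm high, 0.1 kg, lying flat, z up, in the catch tray at the start. Two to four of these caps are present; an absent one reads None. All caps are alike; take one by its rim.
- cap_2_centre (a point): Centre (half-way up) of finished wheel cap number 2, a plain grey round cap 60 mm in diameter and 17 mm high, 0.1 kg, lying flat, z up, in the catch tray at the start. Two to four of these caps are present; an absent one reads None. All caps are alike; take one by its rim.
- cap_3_centre (a point): Centre (half-way up) of finished wheel cap number 3, a plain grey round cap 60 mm in diameter and 17 mm high, 0.1 kg, lying flat, z up, in the catch tray at the start. Two to four of these caps are present; an absent one reads None. All caps are alike; take one by its rim.
- cap_4_centre (a point): Centre (half-way up) of finished wheel cap number 4, a plain grey round cap 60 mm in diameter and 17 mm high, 0.1 kg, lying flat, z up, in the catch tray at the start. Two to four of these caps are present; an absent one reads None. All caps are alike; take one by its rim.
- next_cap_centre (a point): Centre (half-way up) of the next wheel cap, like the others (60 mm in diameter, 17 mm high, 0.1 kg), lying flat on the top of the chuck 18 to 34 mm off the chuck's centre. It slides on the chuck with ordinary friction, and stops when no longer pushed.
- chuck_mark (a point): Centre of the scribed ring (68 mm in diameter, just wider than a cap) on the flat top of the round magnetic chuck: a fixed steel disc 160 mm in diameter, top 40 mm above the bench. The chuck's -y points to its switch, a round boss 120 mm from the chuck's centre, 65 mm in diameter, its top at 38 mm, below the chuck's top.
- socket_floor (a point): Centre of the floor of the hex socket in the switch boss, 11 mm above the bench; z up. The socket is 18.5 mm across flats, 27 mm deep, open upwards, the top 3 mm a 45 degree countersink, and turns with the switch. Its x axis is the normal of one of its flats (normals lie every 60 degrees from x); a thin white line on its rim marks x.
- chuck_switch (a joint): Turn of the switch in rad: 0 to 0.15 at the start (magnet off), grows clockwise seen from above to the stop at 1.4 (magnet on). It turns stiffly (about 0.15 N m), only by the socket, and stays where it is left. With the key in, there is about 10 degrees of play either way.
- hex_key: T-handled hex key, 0.25 kg, 109 mm high. Origin at its tip, z from tip to handle. Shank: hexagon 17 mm across flats, flat normals along its x and every 60 degrees, up to 80 mm; its last 4 mm are a tapered round nose, 11 to 15.6 mm in diameter; a round collar of 28 mm diameter at 73 to 85 mm. Handle: black bar along its y, 130 mm long.
- key_handle (a point): Centre of the key's black handle bar, 97 mm above its tip; axes as those of the key. The bar is 130 mm long (y), 16 mm thick (x), 24 mm high (85 to 109 mm above the tip). It is to be held by its middle, across the 16 mm.
- key_tip (a point): End of the key's shank; it stands on the socket's floor when the key is fully home.
- stand_seat (a point): Centre of the bar when the key hangs in its stand, 105 mm above the bench. Fixed grey stand: two upright cheeks 10 mm thick, 46 mm wide (its x), 48 mm either side of its middle (its y). The bar lies along its y, either way round, in notches 22 mm wide, floor at 93 mm, top at 104 mm. The shank hangs between the cheeks, tip just over the 8 mm foot.
- tray_floor (a point): Centre of the floor of the fixed steel catch tray, 3 mm above the bench: 216 x 216 mm outside, 20 mm high, walls 3 mm. Axes along its sides.
- tote_floor (a point): Centre of the floor of the fixed grey tote, 4 mm above the bench: open box 150 mm along its x, 216 mm along its y, 62 mm high, walls 4 mm. The caps may lie side by side or on one another.
- sanding_block_centre (a point): Bystander: centre of a dark sanding block 122 x 66 x 41 mm.
- tape_measure_centre (a point): Bystander: centre of a yellow tape measure 37 x 72 x 65 mm.
- air_coupler_centre (a point): Bystander: centre of a brass-and-steel air hose coupler, 71 mm long, 24 mm thick, lying down.
Not all that is in view belongs to the job. Leave any black look-alike of the part that bears next_cap_centre alone.

How it is judged (in metres and radians):
On the way, in this order (a step that is already met when the one before it is completed fails the run):
1. the next cap is centred in the scribed ring while the magnet is off (horizontal distance between next_cap_centre and chuck_mark below 0.004 m and value of joint chuck_switch below 0.3 rad), for 0.3 s.
2. the hex key is fully home in the socket, the switch not yet turned (horizontal distance between key_tip and socket_floor below 0.004 m and z of key_tip in the frame of socket_floor below 0.004 m and angle between hex_key's own z axis and vertical below 0.12 rad and value of joint chuck_switch below 0.35 rad and horizontal distance between next_cap_centre and chuck_mark below 0.006 m), for 0.2 s.
3. the switch is turned on with the key fully home (horizontal distance between key_tip and socket_floor below 0.004 m and z of key_tip in the frame of socket_floor below 0.004 m and angle between hex_key's own z axis and vertical below 0.12 rad and value of joint chuck_switch above 1.25 rad), for 0.2 s.
At the end, for the whole second after the job is handed in: All finished caps lie in the tote below its rim; the next cap lies flat on the chuck within 6 mm of the ring's centre (4 mm before the key was seated); the switch is on (over 1.2 rad); the key hangs upright in its stand, bar centre within 10 mm of its seat (x of cap_1_centre in the frame of tote_floor between -0.071 and 0.071 m and y of cap_1_centre in the frame of tote_floor between -0.104 and 0.104 m and z of cap_1_centre in the frame of tote_floor between 0 and 0.056 m and x of cap_2_centre in the frame of tote_floor between -0.071 and 0.071 m and y of cap_2_centre in the frame of tote_floor between -0.104 and 0.104 m and z of cap_2_centre in the frame of tote_floor between 0 and 0.056 m and x of cap_3_centre in the frame of tote_floor between -0.071 and 0.071 m and y of cap_3_centre in the frame of tote_floor between -0.104 and 0.104 m and z of cap_3_centre in the frame of tote_floor between 0 and 0.056 m and x of cap_4_centre in the frame of tote_floor between -0.071 and 0.071 m and y of cap_4_centre in the frame of tote_floor between -0.104 and 0.104 m and z of cap_4_centre in the frame of tote_floor between 0 and 0.056 m and horizontal distance between next_cap_centre and chuck_mark below 0.006 m and z of next_cap_centre in the frame of chuck_mark below 0.013 m and value of joint chuck_switch above 1.2 rad and distance between key_handle and stand_seat below 0.01 m and angle between hex_key's own z axis and vertical below 0.12 rad); the robot touches nothing.
It fails at once if the next cap is lifted off the chuck or pushed off it (z of next_cap_centre in the frame of chuck_mark above 0.025 m or z of next_cap_centre in the frame of chuck_mark below -0.01 m).
It fails at once if the sanding block, tape measure or air coupler is moved more than 30 mm (distance of any of sanding_block_centre, tape_measure_centre, air_coupler_centre from where it was at the start of the episode above 0.03 m).
Of cap_1, cap_2, cap_3, cap_4 only 2 to 4 are there at a start; the rules pass over those that are not, and their reading is None.
At some moment in a run one of cap_1, cap_2, cap_3, cap_4 may be knocked a few centimetres aside while the robot is not near it.
It also fails if it takes over 210 s, if anything falls off the work surface, if the arm or the gripper's body presses on something with over 40 N, if the wrist force passes 120 N, or if a joint passes its speed limit or range.

## Working session

There is one attempt and no reset: what is moved stays moved. The work goes in short steps, Python scripts to look and compute and a tool call to move; the robot and the scene stay as the last step left them, time stands still between calls to the robot, and variables do not carry over. Pictures are saved under pics/ and viewed, at most 14 in all, crops included, and the job is handed in when it is done.

Besides the shell and the picture viewer there is one more tool, called as name(argument=value, ...) on one line, values as JSON. move_arm: Moves the arm, as the interface text tells. Its arguments: {"type":"object","properties":{"motion":{"type":"array","items":{"type":"array","items":{"type":"number"}}},"gripper":{"type":"number"}},"required":["motion"]}

```bash
ls; mkdir -p pics; cat > h.py <<'E'
import numpy as np, cv2
from station import robot
from scipy.spatial.transform import Rotation as R
def cal(c):
    k=robot.calibration(c); return np.array(k["mtx"],float),np.array(k["rvec"],float).ravel(),np.array(k["tvec"],float).ravel()
def ray(k,px):
    K,r,t=k; M=cv2.Rodrigues(r)[0]; d=M.T@np.linalg.inv(K)@np.array([px[0],px[1],1.]); return -M.T@t,d
def at(k,px,z):
    o,d=ray(k,px); return o+d*(z-o[2])/d[2]
def proj(k,p):
    return cv2.projectPoints(np.array(p,float).reshape(-1,3),k[1],k[2],k[0],None)[0].reshape(-1,2)
def shot(c,name=None):
    k=cal(c); im=robot.grab_frame(c)
    if name: cv2.imwrite(f"pics/{name}.png",im)
    return k,im
def st():
    o=robot.get_obs(); return np.array(o["position"]),R.from_euler("xyz",o["tool_rot"],degrees=True),o
def delta(target,yaw=None):
    p,r,o=st(); print("tool shift cm",np.round(r.inv().apply(np.array(target)-p)*100,2),"pos",np.round(p,4),"rpy",np.round(o["tool_rot"],2))
E
python3 - <<'E'
from h import *
a=[shot(c,c+"0") for c in("scene","side","wrist")]
cv2.imwrite("pics/both.png",np.vstack([a[0][1],a[1][1]])[:, :])
for c,z in(("scene",0),("side",0)):
    k=cal(c); print(c,np.round(ray(k,(320,200))[0],3))
    for n,z in (("cap_1_centre",.0115),("next_cap_centre",.0485),("chuck_mark",.04),("socket_floor",.011),("key_handle",.105),("stand_seat",.105),("tray_floor",.003),("tote_floor",.004),("sanding_block_centre",.02),("tape_measure_centre",.032),("air_coupler_centre",.012)):
        for d in robot.spot_point(c,n)[:6]:
            print(n,round(d["score"],2),np.round(d["pixel"],1),np.round(at(k,d["pixel"],z),4))
print(robot.get_obs())
E
```

```text
pics
scene [0.046 0.906 1.035]
next_cap_centre 0.67 [266.2 324.2] [0.4739 0.5182 0.0485]
next_cap_centre 0.54 [339.5 232. ] [0.4649 0.0911 0.0485]
next_cap_centre 0.5 [358.1 216.5] [ 0.4424 -0.0146  0.0485]
next_cap_centre 0.48 [236.3 304.4] [0.592  0.5117 0.0485]
chuck_mark 0.8 [343.9 224.3] [0.4731 0.0414 0.04  ]
socket_floor 0.41 [354.3 216.6] [ 0.4701 -0.0416  0.011 ]
key_handle 0.47 [327.2 171.9] [ 0.6451 -0.1305  0.105 ]
stand_seat 0.62 [324.6 170.5] [ 0.6591 -0.1332  0.105 ]
stand_seat 0.5 [237.7 270.8] [0.635  0.4407 0.105 ]
stand_seat 0.36 [343.  227.6] [0.4404 0.1135 0.105 ]
tray_floor 0.76 [384.8 178.7] [ 0.4651 -0.3303  0.003 ]
tray_floor 0.7 [373.5 198.9] [ 0.4519 -0.1829  0.003 ]
tote_floor 0.66 [306.8 286.7] [0.4591 0.3245 0.004 ]
sanding_block_centre 0.56 [337.5 161. ] [ 0.6998 -0.3203  0.02  ]
tape_measure_centre 0.65 [370.9 197. ] [ 0.4546 -0.1575  0.032 ]
air_coupler_centre 0.55 [239.1 269.8] [0.6926 0.3884 0.012 ]
side [ 0.495 -0.935  0.64 ]
next_cap_centre 0.61 [292.4 202.1] [0.4704 0.0958 0.0485]
next_cap_centre 0.49 [328.5 158. ] [0.6164 0.4357 0.0485]
socket_f
[... 612 characters left out ...]
s': array([  6.04365061,  29.07872871, -13.61395867,  85.95470389,
         7.20140167,  65.82541474,  -8.86976627]), 'qvel': array([ 0.11733196, -0.05553511,  0.02225425, -0.07713289, -0.03447853,
       -0.07654289, -0.01291643]), 'joint_efforts': array([ 2.86187123e-04, -6.20370197e+01, -2.18511522e+00, -2.49961281e+01,
        1.37553937e-02,  2.64063325e-03,  1.59020487e-05]), 'position': array([ 6.25002626e-01, -3.57006358e-06,  2.31265663e-01]), 'tool_rot': array([-1.79999237e+02, -1.82514725e-03,  8.99994091e+01]), 'force': array([ 0.36514387, -0.12226105,  0.46887027]), 'moment': array([-0.00218454, -0.03503663, -0.03380119]), 'gripper_force': 0.0, 'finger_gap': 0.08539259477383249}
```

```bash
python3 -c "
import cv2,numpy as np
a=cv2.imread('pics/scene0.png');b=cv2.imread('pics/side0.png')
cv2.imwrite('pics/v1.png',cv2.resize(a,(800,500)));cv2.imwrite('pics/v2.png',cv2.resize(b,(800,500)))"
```

```text
(no output)
```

View pics/v1.png

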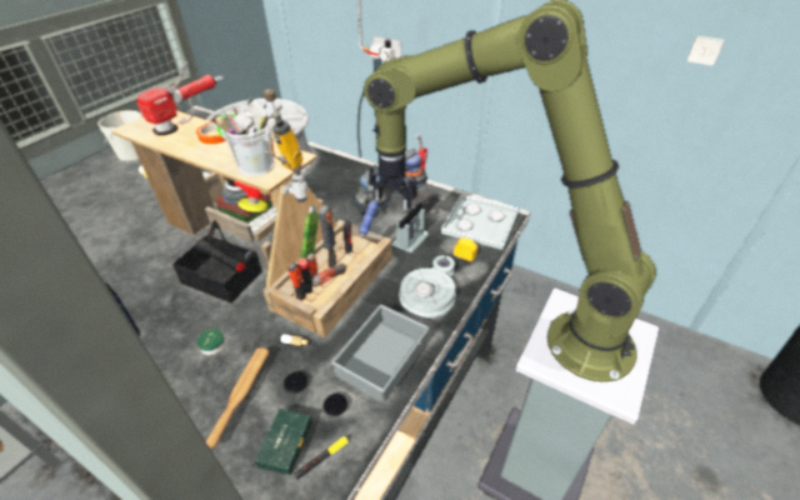

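View pics/v2.png

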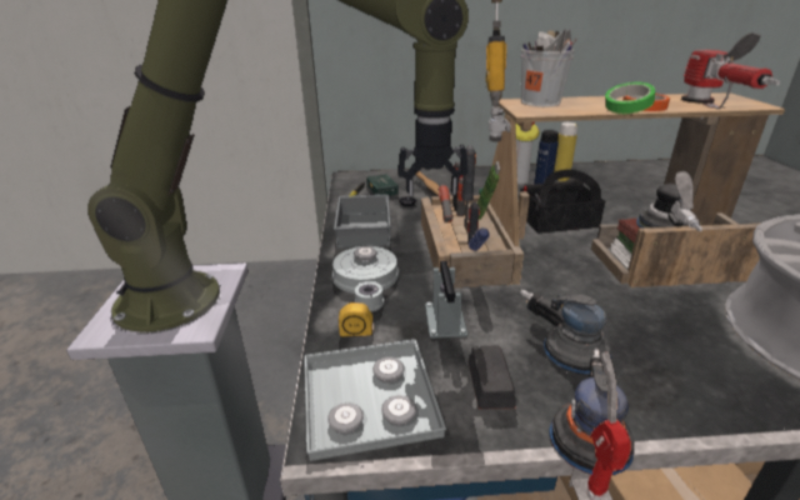

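The scene shows the tray with 3 caps (side view, 345,418 / 399,408 / 389,369 at 1.25x). The chuck with the grey next cap is at side (366,256), and the key is in its stand at (447,300). The two black discs (scene 297,382 and 335,404) are the look-alikes, lying on the bench and not on the chuck. I'll look closer with the wrist camera.

```bash
python3 - <<'E'
from h import *
k=cal("wrist"); print(k[0].round(1)); print(ray(k,(320,200))[0].round(4))
for p in((0,0),(639,0),(639,399),(0,399),(320,200)): print(p,at(k,p,0.02).round(3))
delta([.47,-.02,.30])
E
```

```text
[[288.4   0.  325.2]
 [  0.  288.4 199.6]
 [  0.    0.    1. ]]
[0.6244 0.08   0.3734]
(0, 0) [0.282 0.186 0.02 ]
(639, 0) [0.955 0.186 0.02 ]
(639, 399) [ 1.145 -0.384  0.02 ]
(0, 399) [ 0.083 -0.383  0.02 ]
(320, 200) [ 0.618 -0.035  0.02 ]
tool shift cm [ -2.   -15.5   -6.87] pos [ 0.625  -0.      0.2313] rpy [-180.   -0.   90.]
```

move_arm(motion=[[0, -3.5, -3, 0, 0, 0], [0, -7, -5, 0, 0, 0], [0, -11, -5, 0, 0, 0], [0, -15.5, -5, 0, 0, 0], [0, -15.5, -5, 0, 0, 0]])

```text
clock: 1.67
position: [0.4626, -0.0002, 0.2812]
tool_rot: [-179.7, 0.1, 90.0]
force: [-0.5, 0.2, -0.2]
finger_gap: 0.0854
gripper_force: 0.0
```

move_arm(motion=[[0, 0, 0, 0, 0, 0], [0, 0, 0, 0, 0, 0]])

```text
clock: 1.83
position: [0.4707, -0.0001, 0.282]
tool_rot: [179.9, 0.0, 90.0]
force: [-0.4, 0.2, -0.6]
finger_gap: 0.0854
gripper_force: 0.0
```

```bash
cat > look.py <<'E'
from h import *
import sys
def look(names,c="wrist",name=None):
    k,im=shot(c,name); 
    for n,z in names:
        for d in robot.spot_point(c,n)[:6]:
            if d["score"]>.3: print(n,round(d["score"],2),np.round(d["pixel"],1),np.round(at(k,d["pixel"],z),4))
    return k,im
ALL=(("cap_1_centre",.0115),("next_cap_centre",.0485),("chuck_mark",.04),("socket_floor",.011),("key_handle",.105),("stand_seat",.105),("tray_floor",.003),("tote_floor",.004))
E
python3 - <<'E'
from look import *
k,im=look(ALL,name="w1"); cv2.imwrite("pics/w1b.png",cv2.resize(im,(800,500)))
print(robot.get_obs()["position"],robot.get_obs()["tool_rot"])
for p in((.47,.075,.04),(.47,-.045,.04),(.47,-.33,.003)): print(proj(k,p))
E
```

```text
next_cap_centre 0.96 [323.9  97.7] [0.4689 0.0896 0.0485]
chuck_mark 0.81 [322.9 115.4] [0.4676 0.0684 0.04  ]
chuck_mark 0.68 [325.9 197. ] [ 0.4714 -0.041   0.04  ]
socket_floor 0.57 [326.9 199.2] [ 0.473  -0.0536  0.011 ]
key_handle 0.92 [456.  282.6] [ 0.6382 -0.1362  0.105 ]
tray_floor 0.72 [324.6 341.6] [ 0.469  -0.3298  0.003 ]
[4.70311533e-01 5.23346422e-05 2.80981066e-01] [-1.79969785e+02 -9.42826587e-03  9.00093785e+01]
[[324.77169317 110.0142507 ]]
[[324.92014408 199.72100596]]
[[325.14317711 341.70633403]]
```

View pics/w1b.png

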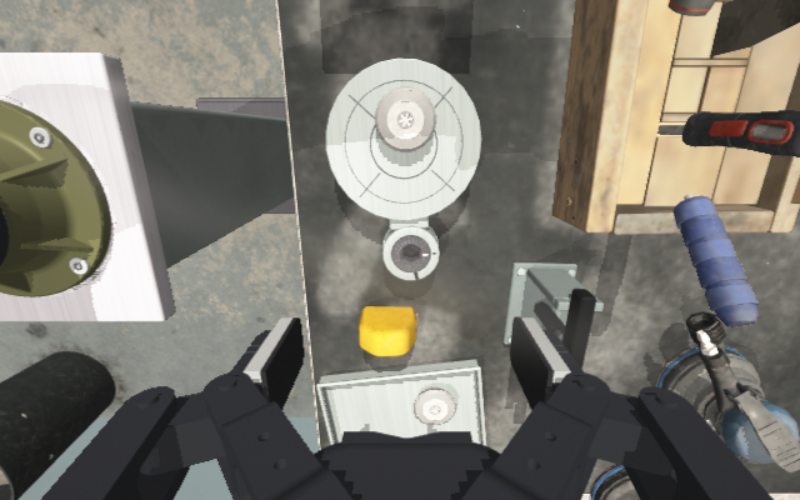

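move_arm(motion=[[0, 0, 4, 0, 0, 0], [0, 0, 8, 0, 0, 0], [0, 0, 11, 0, 0, 0], [0, 0, 11, 0, 0, 0], [0, 0, 11, 0, 0, 0]])

```text
clock: 2.7
position: [0.4694, 0.0, 0.1708]
tool_rot: [-179.8, -0.0, 90.0]
force: [0.3, -0.4, 1.0]
finger_gap: 0.0856
gripper_force: 0.0
```

```bash
cat >> h.py <<'E'
def rect(k,im,c,z,half,n=400):
    """top-down view of plane z: column = +x, row = -y (world)"""
    w=[[c[0]+sx*half,c[1]+sy*half,z] for sx,sy in((-1,1),(1,1),(1,-1),(-1,-1))]
    H=cv2.getPerspectiveTransform(np.float32(proj(k,w)),np.float32([[0,0],[n,0],[n,n],[0,n]]))
    return cv2.warpPerspective(im,H,(n,n),flags=cv2.INTER_CUBIC)
def circ(k,im,c,z,r,w=.006,it=6,sgn=0):
    """radial edge fit of a circle of known radius r at height z"""
    g=cv2.GaussianBlur(cv2.cvtColor(im,cv2.COLOR_BGR2GRAY),(3,3),0).astype(np.float32); c=np.array(c[:2],float)
    A=np.linspace(0,2*np.pi,180,endpoint=False); u=np.c_[np.cos(A),np.sin(A)]
    for i in range(it):
        rr=np.arange(r-w,r+w,.0003); P=c+rr[None,:,None]*u[:,None]
        q=proj(k,np.concatenate([P,np.full(P.shape[:2]+(1,),z)],2)).astype(np.float32).reshape(*P.shape)
        G=np.gradient(cv2.remap(g,q[...,0],q[...,1],cv2.INTER_LINEAR),axis=1); G=np.abs(G) if not sgn else sgn*G
        e=rr[G.argmax(1)]; s=G.max(1)
        M=np.c_[u,np.ones(180)]; ok=s>np.percentile(s,30)
        for _ in range(4):
            x=np.linalg.lstsq(M[ok],e[ok],rcond=None)[0]; res=np.abs(M@x-e); ok=(s>np.percentile(s,30))&(res<max(2*np.median(res[ok]),.0006))
        c=c+x[:2]
    return c,x[2],ok.sum(),res[ok].std()
E
python3 - <<'E'
from look import *
k,im=look((("next_cap_centre",.0485),("chuck_mark",.04),("socket_floor",.011),("key_handle",.105),("stand_seat",.105)),name="w2")
print(st()[0])
print(circ(k,im,(.4689,.074),.04,.08,.012))
print(circ(k,im,(.4689,.074),.04,.034,.006))
for r in(.03,.028): print(circ(k,im,(.4689,.09),.057,r,.006))
print(circ(k,im,(.475,-.045),.038,.0325,.008))
cv2.imwrite("pics/r2.png",np.hstack([rect(k,im,(.47,.075),.04,.09),rect(k,im,(.475,-.045),.038,.04)]))
E
```

```text
next_cap_centre 0.64 [324.9  92.7] [0.4681 0.091  0.0485]
chuck_mark 0.58 [324.2 117.8] [0.4674 0.0698 0.04  ]
socket_floor 0.58 [329.9 226.8] [ 0.4735 -0.0504  0.011 ]
[4.70963322e-01 2.42140574e-05 1.72816992e-01]
(array([0.46709494, 0.0685477 ]), np.float64(0.0791007230074118), np.int64(124), np.float64(0.00015402382137761868))
(array([0.46732257, 0.06866083]), np.float64(0.03421455865325518), np.int64(121), np.float64(0.00028866390464708027))
(array([0.46933487, 0.09619565]), np.float64(0.03081254726180932), np.int64(67), np.float64(0.00024711132314120856))
(array([0.46918001, 0.09591668]), np.float64(0.030588524854162684), np.int64(68), np.float64(0.00019147892768530772))
(array([ 0.47486458, -0.05078559]), np.float64(0.03177823756262027), np.int64(116), np.float64(0.0001477929633824713))
```

View pics/r2.png

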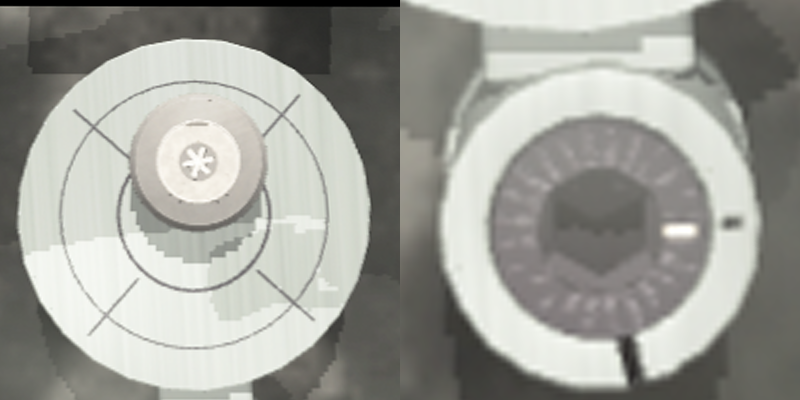

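```bash
python3 - <<'E'
from look import *
im=cv2.imread("pics/w2.png"); k=cal("wrist"); print(ray(k,(1,1))[0])
for z in(.046,.05,.057):
  for r,w in((.03,.004),(.029,.003)): print(z,circ(k,im,(.4692,.092),z,r,w), circ(k,im,(.4692,.092),z,r,w,sgn=1)[:3],circ(k,im,(.4692,.092),z,r,w,sgn=-1)[:3])
delta([.469,.150,.12])
E
```

```text
[0.46995744 0.08005963 0.3149744 ]
0.046 (array([0.47135804, 0.09648483]), np.float64(0.032168841668426665), np.int64(67), np.float64(0.00017215763807308331)) (array([0.47149625, 0.09184948]), np.float64(0.030817318836452515), np.int64(99)) (array([0.4714815 , 0.09208006]), np.float64(0.028173421565428253), np.int64(107))
0.046 (array([0.47162908, 0.09403109]), np.float64(0.02983012977913961), np.int64(83), np.float64(0.00015976362407214)) (array([0.47138532, 0.09176276]), np.float64(0.0307161020078863), np.int64(108)) (array([0.4715335 , 0.09200489]), np.float64(0.02811116236210855), np.int64(119))
0.05 (array([0.4713318 , 0.09625562]), np.float64(0.03167954051416732), np.int64(69), np.float64(0.00017724900169333765)) (array([0.47140226, 0.09162719]), np.float64(0.030313633430224318), np.int64(101)) (array([0.47175817, 0.09552095]), np.float64(0.03090859374948481), np.int64(66))
0.05 (array([0.4719256 , 0.09531767]), np.float64(0.030778407038696), np.int64(72), np.float64(0.0001581466199082334)) (array([0.47142503, 0.09159379]), np.float64(0.030319157487804456), np.int64(108)) (array([0.47148722, 0.09183468]), np.float64(0.02768165470216195), np.int64(119))
0.057 (array([0.47139602, 0.0959166 ]), np.float64(0.030925300755219282), np.int64(79), np.float64(0.00023881134449293295)) (array([0.47136487, 0.09132453]), np.float64(0.029515240912393204), np.int64(93)) (array([0.4714799 , 0.09526016]), np.float64(0.030157146633906395), np.int64(78))
0.057 (array([0.47134935, 0.09582068]), np.float64(0.03071264486729075), np.int64(80), np.float64(0.00018328465120582784)) (array([0.47137148, 0.09130676]), np.float64(0.02952065424583436), np.int64(107)) (array([0.47141724, 0.09155059]), np.float64(0.02699927453255086), np.int64(116))
tool shift cm [15.   -0.21  5.28] pos [0.471  0.     0.1728] rpy [179.83   0.    89.99]
```

```bash
python3 - <<'E'
from look import *
k,im=shot("wrist","w3")
print(circ(k,im,(.469,.07),.04,.08,.01)); print(circ(k,im,(.469,.07),.04,.034,.004)); print(circ(k,im,(.469,.092),.05,.03,.004,sgn=1))
b=circ(k,im,(.475,-.05),.038,.0325,.008); print(b)
r=rect(k,im,b[0],.038,.03,600); cv2.imwrite("pics/r3.png",r)
g=cv2.inRange(cv2.cvtColor(r,cv2.COLOR_BGR2GRAY),215,255); yy,xx=np.nonzero(g); d=np.hypot(xx-300,yy-300); m=(d<200); print("white line",xx[m].mean(),yy[m].mean(),m.sum())
E
```

```text
(array([0.46708005, 0.06851664]), np.float64(0.07911892907970225), np.int64(125), np.float64(0.00011397298955197464))
(array([0.46738697, 0.06878414]), np.float64(0.03413148488660831), np.int64(122), np.float64(0.00032534493310513275))
(array([0.46911439, 0.0916652 ]), np.float64(0.030184860572933542), np.int64(99), np.float64(0.00013139481161463957))
(array([ 0.47493976, -0.05070886]), np.float64(0.03174924635662845), np.int64(116), np.float64(0.00014723644894990134))
white line 460.71861471861473 303.2848484848485 1155
```

move_arm(motion=[[4, 0, 0, 0, 0, 1.5], [8, 0.1, 0, 0, 0, 3], [12, 0.2, 0, 0, 0, 4.7], [14.9, 0.27, 2, 0, 0, 4.7], [14.9, 0.27, 4, 0, 0, 4.7]], gripper=1)

```text
clock: 3.47
position: [0.4737, 0.1572, 0.1327]
tool_rot: [179.7, -0.4, 85.7]
force: [-0.2, -0.6, 0.4]
finger_gap: 0.0252
gripper_force: 0.0
```

move_arm(motion=[[0, 0, 2, 0, 0, 0], [0, 0, 5, 0, 0, 0], [0, 0, 7, 0, 0, 0], [0, 0, 7, 0, 0, 0], [0, 0, 7, 0, 0, 0]])

```text
clock: 3.88
position: [0.4725, 0.1489, 0.0613]
tool_rot: [-179.9, 0.0, 85.3]
force: [-0.1, 0.4, -0.4]
finger_gap: 0.0001
gripper_force: 0.0
```

```bash
python3 - <<'E'
from h import *
print(st()[2]["finger_gap"],st()[2]["force"])
delta([.4737,.1475,.0455]);delta([.4707,.1115,.0455])
E
```

```text
0.00013551980784332803 [-0.06037054  0.37269408 -0.39515068]
tool shift cm [-0.13  0.14  1.58] pos [0.4725 0.1489 0.0613] rpy [-1.7992e+02  3.0000e-02  8.5310e+01]
tool shift cm [-3.75  0.13  1.58] pos [0.4725 0.1489 0.0613] rpy [-1.7992e+02  3.0000e-02  8.5310e+01]
```

move_arm(motion=[[0, 0.14, 0.8, 0, 0, 0], [0, 0.14, 1.6, 0, 0, 0], [-0.6, 0.14, 1.6, 0, 0, 0], [-1.2, 0.14, 1.6, 0, 0, 0], [-1.8, 0.14, 1.6, 0, 0, 0]])

```text
clock: 4.3
position: [0.4727, 0.1301, 0.0457]
tool_rot: [180.0, 0.0, 85.3]
force: [-0.3, 1.6, -0.2]
finger_gap: 0.0004
gripper_force: 0.6
```

move_arm(motion=[[-0.5, 0, 0, 0, 0, 0], [-1.0, 0, 0, 0, 0, 0], [-1.5, 0, 0, 0, 0, 0], [-1.75, 0, 0, 0, 0, 0], [-1.75, 0, 0, 0, 0, 0]])

```text
clock: 4.72
position: [0.4712, 0.1127, 0.0454]
tool_rot: [180.0, 0.0, 85.2]
force: [-0.1, 0.3, -0.1]
finger_gap: 0.0001
gripper_force: 0.0
```

move_arm(motion=[[0, 0, 0, 0, 0, 0], [3, 0, 0, 0, 0, 0], [6, 0, 0, 0, 0, 0], [6, 0, -4, 0, 0, 0], [6, 0, -8, 0, 0, 0]])

```text
clock: 5.13
position: [0.4739, 0.1755, 0.1236]
tool_rot: [-179.6, 0.1, 85.6]
force: [1.5, -0.7, 0.3]
finger_gap: 0.0001
gripper_force: 0.0
```

move_arm(motion=[[-4, 0, -2, 0, 0, 0], [-8, 0, -2, 0, 0, 0], [-12, 0, -2, 0, 0, 0], [-12, 0, -2, 0, 0, 0], [-12, 0, -2, 0, 0, 0]])

```text
clock: 5.55
position: [0.466, 0.0509, 0.1454]
tool_rot: [-180.0, 0.1, 85.0]
force: [0.6, 0.8, 0.1]
finger_gap: 0.0004
gripper_force: 0.0
```

move_arm(motion=[[0, 0, 0, 0, 0, 0], [0, 0, 0, 0, 0, 0]])

```text
clock: 5.72
position: [0.4663, 0.0551, 0.1452]
tool_rot: [-180.0, -0.0, 85.4]
force: [0.4, 0.8, -0.2]
finger_gap: 0.0001
gripper_force: 0.0
```

```bash
cat > cap.py <<'E'
from look import *
k,im=look((("next_cap_centre",.0485),))
m=circ(k,im,(.467,.0686),.04,.08,.01); print("chuck",m)
for z,r in((.05,.03),(.053,.03)): c=circ(k,im,(.467,.072),z,r,.004,sgn=1); print("cap",c,"needs",(m[0]-c[0])*1000)
cv2.imwrite("pics/rc%d.png"%(robot.get_obs()["clock"]*100),rect(k,im,m[0],.04,.05,500))
E
python3 cap.py; ls pics | grep rc; python3 -c "
from h import *
delta([.47,.1,.2])"
```

```text
next_cap_centre 0.89 [324.1 183.5] [0.466  0.0721 0.0485]
chuck (array([0.4669582 , 0.06977682]), np.float64(0.07942721281926773), np.int64(108), np.float64(0.00023801154292878954))
cap (array([0.46719609, 0.07118743]), np.float64(0.03363759183918691), np.int64(124), np.float64(9.612280684082485e-05)) needs [-0.23789299 -1.41060514]
cap (array([0.46730402, 0.0719527 ]), np.float64(0.033120420332320995), np.int64(116), np.float64(0.00010979547492111734)) needs [-0.34582327 -2.17587278]
rc581.png
tool shift cm [ 4.5   0.02 -5.49] pos [0.4663 0.0552 0.1451] rpy [-1.7998e+02 -3.0000e-02  8.5450e+01]
```

View pics/rc581.png

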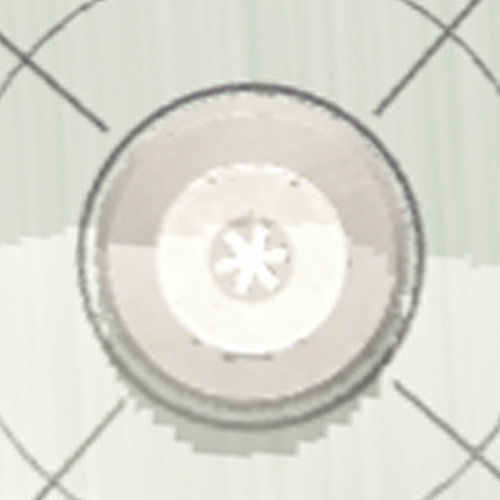

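move_arm(motion=[[4, 0, 0, 0, 0, 0], [8, 0, 0, 0, 0, 0], [12, 0, 2, 0, 0, 0], [12, 0, 6, 0, 0, 0], [12, 0, 10, 0, 0, 0]])

```text
clock: 6.23
position: [0.4769, 0.1788, 0.0451]
tool_rot: [179.8, -0.3, 85.7]
force: [0.4, -1.4, -0.2]
finger_gap: -0.0007
gripper_force: 0.0
```

move_arm(motion=[[0, 0, 0, 0, 0, 0], [-2, 0, 0, 0, 0, 0], [-4, 0, 0, 0, 0, 0], [-5.5, 0, 0, 0, 0, 0], [-6, 0, 0, 0, 0, 0]])

```text
clock: 6.65
position: [0.4712, 0.1112, 0.0466]
tool_rot: [180.0, 0.1, 85.2]
force: [0.3, 0.0, -0.3]
finger_gap: -0.0003
gripper_force: 0.2
```

move_arm(motion=[[-0.1, 0, 0, 0, 0, 0], [-0.2, 0, 0, 0, 0, 0], [-0.3, 0, 0, 0, 0, 0], [-0.3, 0, 0, 0, 0, 0], [-0.3, 0, 0, 0, 0, 0]])

```text
clock: 7.07
position: [0.471, 0.1113, 0.0455]
tool_rot: [180.0, -0.0, 85.4]
force: [-0.6, -0.5, 0.2]
finger_gap: 0.0002
gripper_force: 0.0
```

move_arm(motion=[[3, 0, 0, 0, 0, 0], [6, 0, 0, 0, 0, 0], [6, 0, -4, 0, 0, 0], [6, 0, -8, 0, 0, 0], [2, 0, -12, 0, 0, 0]])

```text
clock: 7.48
position: [0.4739, 0.1482, 0.157]
tool_rot: [179.9, -0.3, 85.9]
force: [1.5, -0.2, 0.9]
finger_gap: -0.0002
gripper_force: 0.0
```

move_arm(motion=[[-4, 0, 0, 0, 0, 0], [-8, 0, 0, 0, 0, 0], [-12, 0, 0, 0, 0, 0], [-14, 0, 0, 0, 0, 0], [-14, 0, 0, 0, 0, 0]])

```text
clock: 7.9
position: [0.4612, -0.0037, 0.1547]
tool_rot: [-180.0, 0.1, 84.9]
force: [0.5, -0.3, -0.1]
finger_gap: 0.0003
gripper_force: 0.0
```

move_arm(motion=[[0, 0, 0, 0, 0, 0], [0, 0, 0, 0, 0, 0], [0, 0, 0, 0, 0, 0]])

```text
clock: 8.15
position: [0.4621, 0.0031, 0.1547]
tool_rot: [-180.0, -0.0, 85.4]
force: [-0.3, 0.2, 0.2]
finger_gap: -0.0002
gripper_force: 0.0
```

```bash
cat > cap.py <<'E'
from look import *
k,im=look((("next_cap_centre",.0485),))
print("cam",ray(k,(1,1))[0])
m=circ(k,im,(.4672,.0686),.04,.08,.01); print("chuck",m)
m=circ(k,im,(.4672,.0686),.04,.034,.002,sgn=-1); print("ring",m)
n="pics/rc%d.png"%(robot.get_obs()["clock"]*100);print(n)
cv2.imwrite(n,np.hstack([rect(k,im,(.4672,.0686),.057,.04,400),rect(k,im,(.4672,.0686),.04,.04,400)]))
E
python3 cap.py
```

```text
next_cap_centre 0.57 [324.9 121.9] [0.4666 0.0704 0.0485]
cam [0.46785382 0.08276833 0.29696013]
chuck (array([0.46706227, 0.06851357]), np.float64(0.07909341395720965), np.int64(126), np.float64(0.00013346856664344644))
ring (array([0.46708664, 0.06841912]), np.float64(0.032985229436013466), np.int64(126), np.float64(7.558060961015643e-05))
pics/rc825.png
```

View pics/rc825.png

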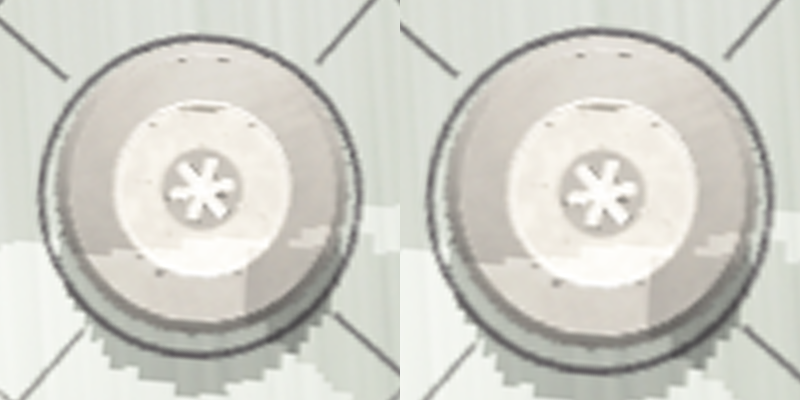

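move_arm(motion=[[4, 0, 0, 0, 0, 0], [8, 0, 0, 0, 0, 0], [12, 0, 0, 0, 0, 0], [16, 0, 0, 0, 0, 0], [18, 0, 2, 0, 0, 0]])

```text
clock: 8.67
position: [0.4782, 0.1886, 0.1375]
tool_rot: [179.7, -0.3, 85.6]
force: [0.9, 1.4, -0.7]
finger_gap: 0.0003
gripper_force: 0.0
```

move_arm(motion=[[0, 0, 4, 0, 0, 0], [0, 0, 8, 0, 0, 0], [0, 0, 10, 0, 0, 0], [-2, 0, 10, 0, 0, 0], [-4, 0, 10, 0, 0, 0]])

```text
clock: 9.08
position: [0.4728, 0.1562, 0.0327]
tool_rot: [180.0, -1.1, 86.0]
force: [-4.4, 88.9, -53.1]
finger_gap: -0.0002
gripper_force: 43.3
```

move_arm(motion=[[-1, 0, 0, 0, 0, 0], [-1.6, 0, 0, 0, 0, 0], [-2, 0, 0, 0, 0, 0], [-2.1, 0, 0, 0, 0, 0], [-2.2, 0, 0, 0, 0, 0]])

```text
clock: 9.5
position: [0.4745, 0.1556, 0.0346]
tool_rot: [179.4, -2.5, 87.1]
force: [-3.0, 98.3, -50.0]
finger_gap: 0.0001
gripper_force: 47.6
```

move_arm(motion=[[-0.07, 0, 0, 0, 0, 0], [-0.07, 0, 0, 0, 0, 0], [-0.07, 0, 0, 0, 0, 0]])

```text
clock: 9.75
position: [0.4745, 0.1556, 0.0346]
tool_rot: [179.4, -2.5, 87.2]
force: [-3.1, 98.3, -47.6]
finger_gap: 0.0003
gripper_force: 47.1
```

move_arm(motion=[[3, 0, 0, 0, 0, 0], [6, 0, 0, 0, 0, 0], [6, 0, -4, 0, 0, 0], [6, 0, -8, 0, 0, 0], [2, 0, -12, 0, 0, 0]])

```text
clock: 10.17
position: [0.4744, 0.1568, 0.1463]
tool_rot: [179.9, -0.3, 85.9]
force: [2.6, 0.1, 0.1]
finger_gap: 0.0004
gripper_force: 0.0
```

move_arm(motion=[[-4, 0, 0, 0, 0, 0], [-8, 0, 0, 0, 0, 0], [-12, 0, 0, 0, 0, 0], [-14, 0, 0, 0, 0, 0], [-14, 0, 0, 0, 0, 0]])

```text
clock: 10.58
position: [0.4619, 0.0045, 0.1441]
tool_rot: [-180.0, 0.1, 85.0]
force: [0.5, 0.8, -0.1]
finger_gap: 0.0003
gripper_force: 0.0
```

move_arm(motion=[[0, 0, 0, 0, 0, 0], [0, 0, 0, 0, 0, 0], [0, 0, 0, 0, 0, 0]])

```text
clock: 10.83
position: [0.4628, 0.0111, 0.1442]
tool_rot: [180.0, -0.0, 85.5]
force: [0.1, -0.1, -0.4]
finger_gap: -0.0
gripper_force: 0.0
```

```bash
python3 cap.py
```

```text
next_cap_centre 0.71 [325.6 131.2] [0.4673 0.0717 0.0485]
cam [0.46849201 0.09077262 0.28641448]
chuck (array([0.46704741, 0.06860866]), np.float64(0.07907511109687716), np.int64(126), np.float64(0.0001192950541666163))
ring (array([0.46709307, 0.06846331]), np.float64(0.03299098297947087), np.int64(126), np.float64(9.554739530202989e-05))
pics/rc1093.png
```

```bash
python3 -c "
from h import *
delta([.474,.150,.10]);delta([.474,.15,.0455])"
```

```text
tool shift cm [13.97  0.02  4.42] pos [0.4627 0.0108 0.1442] rpy [-1.800e+02 -3.000e-02  8.546e+01]
tool shift cm [13.96  0.02  9.87] pos [0.4627 0.0108 0.1442] rpy [-1.800e+02 -3.000e-02  8.546e+01]
```

move_arm(motion=[[4, 0, 0, 0, 0, 0], [8, 0, 0, 0, 0, 0], [12, 0, 0, 0, 0, 0], [14, 0, 2, 0, 0, 0], [14, 0, 4.4, 0, 0, 0]])

```text
clock: 11.35
position: [0.4753, 0.1568, 0.1013]
tool_rot: [179.7, -0.3, 85.8]
force: [0.5, -0.2, 0.4]
finger_gap: -0.0001
gripper_force: 0.0
```

move_arm(motion=[[0, 0, 0, 0, 0, 0], [0, 0, 0, 0, 0, 0], [0, 0, 0, 0, 0, 0]])

```text
clock: 11.6
position: [0.4742, 0.1484, 0.1008]
tool_rot: [-180.0, 0.0, 85.3]
force: [0.1, 0.6, 0.2]
finger_gap: 0.0
gripper_force: 0.0
```

```bash
python3 -c "
from h import *
delta([.4738,.150,.0455]);delta([.4707,.1087,.0455])"
```

```text
tool shift cm [ 0.16 -0.05  5.53] pos [0.4742 0.1484 0.1008] rpy [-1.7999e+02  3.0000e-02  8.5280e+01]
tool shift cm [-3.98 -0.02  5.53] pos [0.4742 0.1484 0.1008] rpy [-1.7999e+02  3.0000e-02  8.5280e+01]
```

move_arm(motion=[[0.2, 0, 2, 0, 0, 0], [0.2, 0, 4, 0, 0, 0], [0.2, 0, 5.5, 0, 0, 0], [0.2, 0, 5.5, 0, 0, 0], [0.2, 0, 5.5, 0, 0, 0]])

```text
clock: 12.02
position: [0.4746, 0.15, 0.046]
tool_rot: [180.0, 0.0, 85.2]
force: [1.1, -0.2, 0.4]
finger_gap: -0.0002
gripper_force: 0.0
```

move_arm(motion=[[-1, 0, 0, 0, 0, 0], [-2, 0, 0, 0, 0, 0], [-3, 0, 0, 0, 0, 0], [-3.6, 0, 0, 0, 0, 0], [-3.9, 0, 0, 0, 0, 0]])

```text
clock: 12.43
position: [0.4712, 0.11, 0.0457]
tool_rot: [180.0, 0.0, 85.2]
force: [0.6, 1.3, 1.2]
finger_gap: 0.0001
gripper_force: 0.7
```

move_arm(motion=[[-0.1, 0, 0, 0, 0, 0], [-0.2, 0, 0, 0, 0, 0], [-0.2, 0, 0, 0, 0, 0], [-0.2, 0, 0, 0, 0, 0]])

```text
clock: 12.77
position: [0.4708, 0.1102, 0.0452]
tool_rot: [-180.0, -0.0, 85.3]
force: [-0.4, -0.0, -1.0]
finger_gap: -0.0002
gripper_force: 0.0
```

move_arm(motion=[[-0.1, 0, 0, 0, 0, 0], [-0.17, 0, 0, 0, 0, 0], [-0.17, 0, 0, 0, 0, 0], [-0.17, 0, 0, 0, 0, 0]])

```text
clock: 13.1
position: [0.4707, 0.1084, 0.0452]
tool_rot: [-180.0, -0.0, 85.3]
force: [0.2, 0.6, 0.1]
finger_gap: 0.0001
gripper_force: 0.3
```

move_arm(motion=[[3, 0, 0, 0, 0, 0], [6, 0, 0, 0, 0, 0], [6, 0, -4, 0, 0, 0], [6, 0, -8, 0, 0, 0], [6, 0, -11, 0, 0, 0]])

```text
clock: 13.52
position: [0.4754, 0.169, 0.157]
tool_rot: [-180.0, -0.0, 85.4]
force: [1.3, 0.8, -0.5]
finger_gap: -0.0002
gripper_force: 0.0
```

move_arm(motion=[[-4, 0, 0, 0, 0, 0], [-8, 0, 0, 0, 0, 0], [-12, 0, 0, 0, 0, 0], [-16, 0, 0, 0, 0, 0], [-17, 0, 0, 0, 0, 0]])

```text
clock: 13.93
position: [0.4603, -0.0083, 0.1551]
tool_rot: [-179.9, 0.2, 84.9]
force: [-0.3, -1.1, -0.4]
finger_gap: 0.0003
gripper_force: 0.0
```

move_arm(motion=[[0, 0, 0, 0, 0, 0], [0, 0, 0, 0, 0, 0], [0, 0, 0, 0, 0, 0]])

```text
clock: 14.18
position: [0.4619, -0.0, 0.1552]
tool_rot: [180.0, -0.0, 85.4]
force: [0.2, -0.0, 0.5]
finger_gap: -0.0001
gripper_force: 0.0
```

```bash
python3 cap.py; cp pics/rc1[4-9]*.png pics/capnow.png; ls pics
```

```text
next_cap_centre 0.85 [325.7 120.3] [0.4672 0.0685 0.0485]
cam [0.46767802 0.0796207  0.29746315]
chuck (array([0.46701818, 0.06844287]), np.float64(0.07912312377506296), np.int64(119), np.float64(9.638035907243283e-05))
ring (array([0.46705233, 0.06839508]), np.float64(0.03300447768727548), np.int64(126), np.float64(7.254726221531379e-05))
pics/rc1428.png
both.png
capnow.png
r2.png
r3.png
rc1093.png
rc1428.png
rc581.png
rc825.png
scene0.png
side0.png
v1.png
v2.png
w1.png
w1b.png
w2.png
w3.png
wrist0.png
```

View pics/capnow.png

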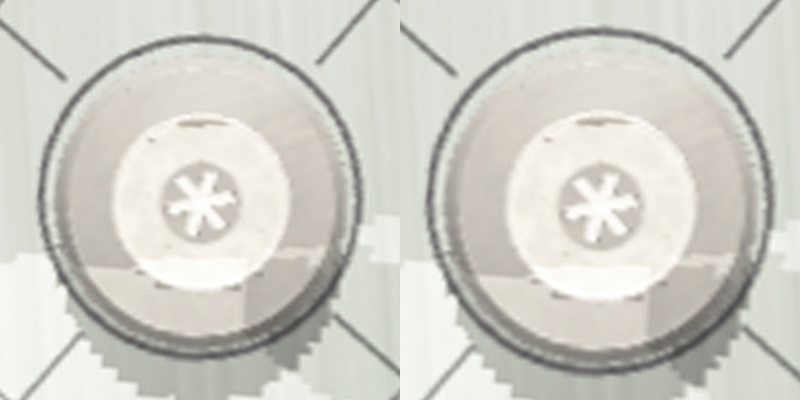

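Cap is centred (disc centre 201,201 against ring centre 200,200, ~0.3 mm). Next is the key: I'll look at its stand.

move_arm(motion=[[-3, 0, -2.5, 0, 0, 0], [-6, 2, -5, 0, 0, -1], [-9, 5, -7.5, 0, 0, -2], [-12, 8, -8, 0, 0, -4], [-15, 11, -8, 0, 0, -4.7]], gripper=-1)

```text
clock: 14.7
position: [0.5545, -0.1516, 0.2376]
tool_rot: [179.7, 0.0, 90.3]
force: [2.2, 0.6, 0.2]
finger_gap: 0.0603
gripper_force: 0.0
```

move_arm(motion=[[-3, 2, 0, 0, 0, 0], [-4, 4, 0, 0, 0, 0], [-4, 4.8, 0, 0, 0, 0], [-4, 4.8, 0, 0, 0, 0], [-4, 4.8, 0, 0, 0, 0]])

```text
clock: 15.12
position: [0.6002, -0.1893, 0.2342]
tool_rot: [-179.9, -0.1, 90.2]
force: [-1.1, 1.0, 0.3]
finger_gap: 0.0853
gripper_force: 0.0
```

move_arm(motion=[[0, 0, 0, 0, 0, 0], [0, 0, 0, 0, 0, 0]])

```text
clock: 15.28
position: [0.5996, -0.1903, 0.2352]
tool_rot: [-180.0, -0.0, 90.1]
force: [-0.2, -0.5, 0.8]
finger_gap: 0.085
gripper_force: 0.0
```

```bash
python3 - <<'E'
from look import *
print(st()[0],st()[2]["tool_rot"])
k,im=look((("key_handle",.105),("stand_seat",.105),("hex_key",.008)),name="k1"); print(ray(k,(1,1))[0])
for d in robot.find_in("wrist","hex_key")[:3]: print(d)
cv2.imwrite("pics/k1r.png",rect(k,im,(.642,-.132),.117,.09,600))
E
```

```text
[ 0.59956926 -0.19026791  0.23520168] [-1.79992173e+02 -9.43092782e-03  9.01112261e+01]
key_handle 0.68 [370.1 133. ] [ 0.6402 -0.1339  0.105 ]
stand_seat 0.88 [371.9 132.3] [ 0.6419 -0.1333  0.105 ]
hex_key 0.66 [359.9 126.1] [ 0.6419 -0.134   0.008 ]
hex_key 0.57 [263.8 237.8] [ 0.5125 -0.2867  0.008 ]
[ 0.59882918 -0.11027523  0.37733664]
{'bbox': [353.4, 52.4, 389.7, 202.4], 'score': 0.73}
```

View pics/k1r.png

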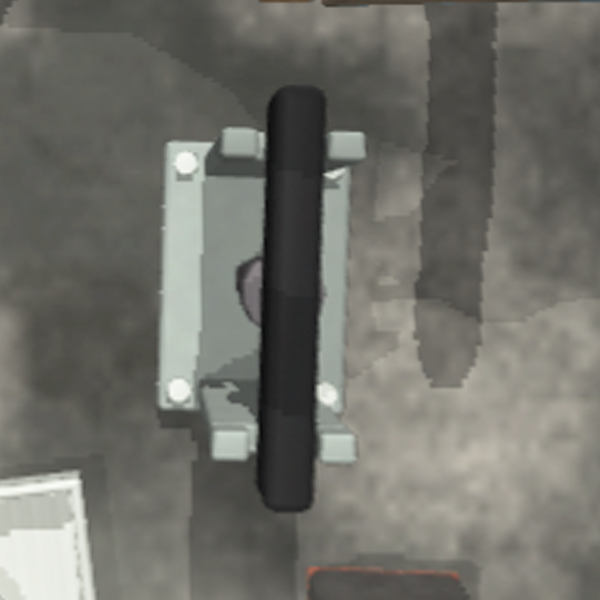

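move_arm(motion=[[-1, 2, 1, 0, 0, 0], [-2, 4.1, 3, 0, 0, 0], [-2, 4.1, 5, 0, 0, 0], [-2, 4.1, 5, 0, 0, 0], [-2, 4.1, 5, 0, 0, 0]])

```text
clock: 15.95
position: [0.6402, -0.2115, 0.1839]
tool_rot: [-179.8, -0.1, 90.0]
force: [0.4, 0.2, 1.5]
finger_gap: 0.0854
gripper_force: 0.0
```

move_arm(motion=[[0, 0, 0, 0, 0, 0], [0, 0, 0, 0, 0, 0]])

```text
clock: 16.12
position: [0.6415, -0.2117, 0.1867]
tool_rot: [179.9, 0.0, 90.0]
force: [-0.1, 0.0, 0.1]
finger_gap: 0.0856
gripper_force: 0.0
```

```bash
python3 - <<'E'
from look import *
k,im=look((("key_handle",.105),("stand_seat",.105)),name="k2"); print(st()[0],ray(k,(1,1))[0])
r=rect(k,im,(.641,-.132),.117,.08,800); cv2.imwrite("pics/k2r.png",r)
g=cv2.cvtColor(r,cv2.COLOR_BGR2GRAY); m=cv2.inRange(g,0,45); n,l,s,c=cv2.connectedComponentsWithStats(m); i=l[400,400]
print(s[i],c[i]); yy,xx=np.nonzero(l==i); print(cv2.minAreaRect(np.c_[xx,yy].astype(np.float32)))
E
```

```text
key_handle 0.85 [325.5 104.6] [ 0.6413 -0.1307  0.105 ]
stand_seat 0.96 [323.1 109.6] [ 0.6395 -0.1342  0.105 ]
[ 0.64140634 -0.21174935  0.18623981] [ 0.64059229 -0.13155215  0.32876817]
[     0     80    800    720 550952] [399.53873477 439.18981508]
((399.5, 439.5), (719.0, 799.0), 90.0)
```

View pics/k2r.png

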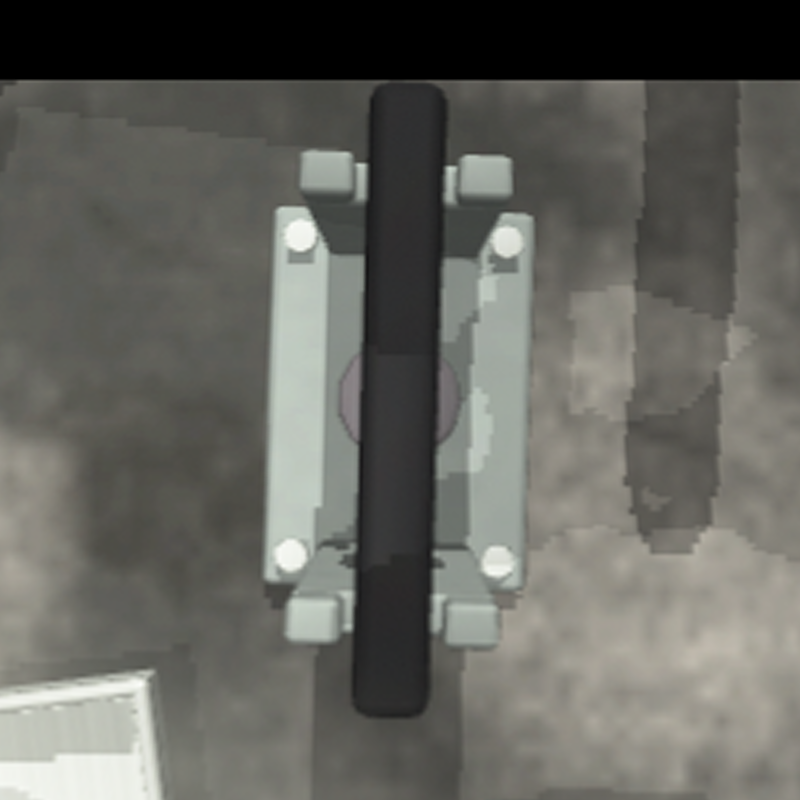

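move_arm(motion=[[3, -0.05, 0, 0, 0, 0.8], [6, -0.05, 0, 0, 0, 1.5], [8, -0.05, 0, 0, 0, 1.5], [8, -0.05, 0, 0, 0, 1.5], [8, -0.05, 0, 0, 0, 1.5]])

```text
clock: 16.68
position: [0.641, -0.13, 0.1857]
tool_rot: [179.9, -0.0, 88.7]
force: [-0.2, -0.5, 0.6]
finger_gap: 0.0853
gripper_force: 0.0
```

```bash
python3 -c "
from h import *
delta([.6409,-.1318,.13]);delta([.6409,-.1318,.096])"
```

```text
tool shift cm [-0.18 -0.01  5.57] pos [ 0.641  -0.13    0.1857] rpy [ 1.7993e+02 -1.0000e-02  8.8670e+01]
tool shift cm [-0.18 -0.01  8.97] pos [ 0.641  -0.13    0.1857] rpy [ 1.7993e+02 -1.0000e-02  8.8670e+01]
```

move_arm(motion=[[-0.1, 0, 3, 0, 0, 0], [-0.1, 0, 6, 0, 0, 0], [-0.1, 0, 8, 0, 0, 0], [-0.1, 0, 8.9, 0, 0, 0], [-0.1, 0, 8.9, 0, 0, 0]])

```text
clock: 17.1
position: [0.6392, -0.1341, 0.0938]
tool_rot: [-179.8, 0.0, 88.4]
force: [-0.2, -0.2, -0.4]
finger_gap: 0.0853
gripper_force: 0.0
```

move_arm(motion=[[0, 0, 0, 0, 0, 0], [0, 0, 0, 0, 0, 0], [0, 0, 0, 0, 0, 0]])

```text
clock: 17.35
position: [0.6417, -0.1332, 0.0976]
tool_rot: [179.8, 0.0, 88.5]
force: [-0.9, 0.2, 0.6]
finger_gap: 0.0856
gripper_force: 0.0
```

move_arm(motion=[[0.1, -0.08, 0.1, 0, 0, 0], [0.1, -0.08, 0.1, 0, 0, 0], [0.1, -0.08, 0.1, 0, 0, 0]])

```text
clock: 17.6
position: [0.64, -0.1316, 0.0954]
tool_rot: [180.0, 0.0, 88.5]
force: [-0.0, 0.0, 0.5]
finger_gap: 0.0855
gripper_force: 0.0
```

move_arm(motion=[[0, 0, 0, 0, 0, 0], [0, 0, 0, 0, 0, 0], [0, 0, 0, 0, 0, 0], [0, 0, 0, 0, 0, 0], [0, 0, 0, 0, 0, 0]], gripper=1)

```text
clock: 18.02
position: [0.6398, -0.1317, 0.0947]
tool_rot: [-180.0, -0.0, 88.5]
force: [0.5, -0.3, 0.6]
finger_gap: 0.0258
gripper_force: 0.0
```

move_arm(motion=[[0, 0, 0, 0, 0, 0], [0, 0, 0, 0, 0, 0], [0, 0, 0, 0, 0, 0], [0, 0, 0, 0, 0, 0], [0, 0, 0, 0, 0, 0]])

```text
clock: 18.43
position: [0.6401, -0.1318, 0.095]
tool_rot: [180.0, 0.0, 88.5]
force: [0.5, -0.8, 1.7]
finger_gap: 0.0148
gripper_force: 59.8
```

move_arm(motion=[[0, 0, -2, 0, 0, 0], [0, 0, -5, 0, 0, 0], [0, 0, -8, 0, 0, 0], [0, 0, -11, 0, 0, 0], [0, 0, -12, 0, 0, 0]])

```text
clock: 18.85
position: [0.6411, -0.1319, 0.2189]
tool_rot: [179.7, 0.0, 88.5]
force: [1.2, 0.1, -1.6]
finger_gap: 0.0145
gripper_force: 60.5
```

move_arm(motion=[[0, -3.5, 0, 0, 0, 0], [1, -7, 0, 0, 0, 0], [3, -10, 0, 0, 0, 0], [5, -13, 0, 0, 0, 0], [7, -15, 0, 0, 0, 0]])

```text
clock: 19.27
position: [0.4877, -0.0575, 0.2136]
tool_rot: [-179.8, 0.0, 88.4]
force: [-0.7, 0.7, -2.5]
finger_gap: 0.0148
gripper_force: 60.5
```

move_arm(motion=[[0, 0, 0, 0, 0, 0], [0, 0, 0, 0, 0, 0], [0, 0, 0, 0, 0, 0]])

```text
clock: 19.52
position: [0.4918, -0.0583, 0.2144]
tool_rot: [-180.0, 0.0, 88.5]
force: [0.5, 0.6, -2.3]
finger_gap: 0.0146
gripper_force: 60.5
```

```bash
python3 - <<'E'
from h import *
delta([.4749,-.0507,.15]); o=st()[2]; print(o["joint_pos"].round(1),o["finger_gap"],o["force"])
k,im=shot("side","s1"); p=proj(k,[.475,-.05,.12])[0].astype(int); print(p)
k2,im2=shot("wrist","k3"); a=im[max(0,p[1]-100):p[1]+100,p[0]-133:p[0]+133]
cv2.imwrite("pics/k3v.png",np.hstack([cv2.resize(a,(400,300)),cv2.resize(im2,(400,300))]))
for n in("key_tip","key_handle"): print(n,robot.spot_point("side",n)[:2])
E
```

```text
tool shift cm [ 0.72 -1.71  6.44] pos [ 0.4918 -0.0583  0.2144] rpy [-1.7998e+02  2.0000e-02  8.8500e+01]
[ 14.7  18.7 -14.6 106.5   5.6  55.5  -3.9] 0.014610353968335835 [ 0.48665822  0.59059162 -2.29296553]
[293 205]
key_tip []
key_handle []
```

View pics/k3v.png

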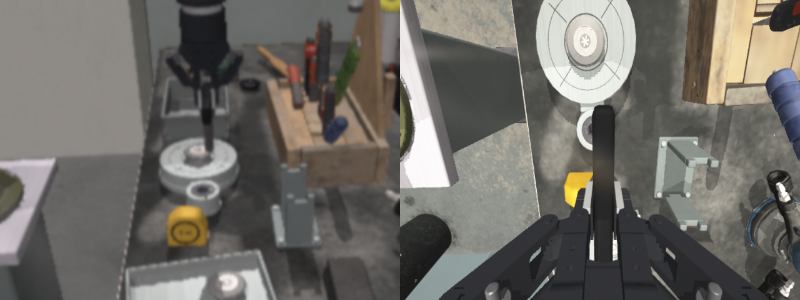

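move_arm(motion=[[0.4, -0.8, 1, 0, 0, 0], [0.7, -1.7, 3, 0, 0, 0], [0.7, -1.7, 5, 0, 0, 0], [0.7, -1.7, 7, 0, 0, 0], [0.7, -1.7, 7, 0, 0, 0]])

```text
clock: 20.13
position: [0.4731, -0.0508, 0.1417]
tool_rot: [-179.7, -0.0, 88.5]
force: [-0.6, -0.3, -1.9]
finger_gap: 0.0145
gripper_force: 60.4
```

move_arm(motion=[[0, 0, 0, 0, 0, 0], [0, 0, 0, 0, 0, 0], [0, 0, 0, 0, 0, 0]])

```text
clock: 20.38
position: [0.4759, -0.0506, 0.1459]
tool_rot: [179.9, 0.0, 88.5]
force: [1.0, 0.4, -3.3]
finger_gap: 0.0148
gripper_force: 60.4
```

```bash
python3 - <<'E'
from h import *
for i in range(3): robot.grab_frame("side") if i else 0; delta([.4749,-.0507,.098])
E
```

```text
tool shift cm [-0.01 -0.11  4.78] pos [ 0.4759 -0.0506  0.1459] rpy [179.89   0.    88.48]
tool shift cm [-0.02 -0.1   4.79] pos [ 0.4758 -0.0505  0.1459] rpy [179.88   0.    88.48]
tool shift cm [-0.02 -0.08  4.78] pos [ 0.4757 -0.0505  0.1458] rpy [1.7989e+02 1.0000e-02 8.8490e+01]
```

Aligned to within 1 mm; now going down.

move_arm(motion=[[0, -0.05, 0.6, 0, 0, 0], [0, -0.05, 1.2, 0, 0, 0], [0, -0.05, 1.8, 0, 0, 0], [0, -0.05, 2.2, 0, 0, 0], [0, -0.05, 2.2, 0, 0, 0]])

```text
clock: 20.9
position: [0.4737, -0.0504, 0.1217]
tool_rot: [-179.9, -0.0, 88.5]
force: [0.1, 0.8, -2.1]
finger_gap: 0.0146
gripper_force: 60.6
```

move_arm(motion=[[0, 0, 0.5, 0, 0, 0], [0, 0, 1, 0, 0, 0], [0, 0, 1.5, 0, 0, 0], [0, 0, 1.5, 0, 0, 0], [0, 0, 1.5, 0, 0, 0]])

```text
clock: 21.32
position: [0.4746, -0.0506, 0.1075]
tool_rot: [-180.0, 0.0, 88.5]
force: [1.6, -1.1, -3.3]
finger_gap: 0.0145
gripper_force: 60.4
```

move_arm(motion=[[0, 0, 0.4, 0, 0, 0], [0, 0, 0.8, 0, 0, 0], [0, 0, 1.1, 0, 0, 0], [0, 0, 1.3, 0, 0, 0], [0, 0, 1.3, 0, 0, 0]])

```text
clock: 21.73
position: [0.4754, -0.0505, 0.0974]
tool_rot: [179.8, 0.1, 88.5]
force: [-5.3, -1.1, 33.3]
finger_gap: 0.0146
gripper_force: 65.7
```

move_arm(motion=[[0, 0, 0, 0, 0, 0], [0, 0, 0, 0, 0, 0], [0, 0, 0, 0, 0, 0]])

```text
clock: 21.98
position: [0.4753, -0.0505, 0.0975]
tool_rot: [179.8, 0.1, 88.5]
force: [-6.1, -0.2, 32.8]
finger_gap: 0.0149
gripper_force: 65.5
```

move_arm(motion=[[0, 0, -0.25, 0, 0, 5], [0, 0, -0.25, 0, 0, 10], [0, 0, -0.25, 0, 0, 15], [0, 0, -0.25, 0, 0, 20], [0, 0, -0.25, 0, 0, 25]])

```text
clock: 22.4
position: [0.4756, -0.0508, 0.098]
tool_rot: [179.8, -0.0, 63.3]
force: [0.9, -2.4, 3.5]
finger_gap: 0.0146
gripper_force: 61.5
```

move_arm(motion=[[0, 0, 0, 0, 0, 5], [0, 0, 0, 0, 0, 10], [0, 0, 0, 0, 0, 15], [0, 0, 0, 0, 0, 20], [0, 0, 0, 0, 0, 25]])

```text
clock: 22.82
position: [0.4759, -0.0509, 0.098]
tool_rot: [179.8, -0.1, 38.3]
force: [2.2, -2.5, 3.5]
finger_gap: 0.0148
gripper_force: 61.4
```

```bash
python3 -c "
from h import *
o=st()[2]; print(o['moment'],o['joint_pos'].round(1))"
```

```text
[-0.8563429  -0.54954915  0.22861194] [  1.8  25.7   1.9 118.   -1.4  36.1 -47.1]
```

move_arm(motion=[[0, 0, 0.1, 0, 0, 5], [0, 0, 0.1, 0, 0, 10], [0, 0, 0.1, 0, 0, 15], [0, 0, 0.1, 0, 0, 20], [0, 0, 0.1, 0, 0, 25]])

```text
clock: 23.23
position: [0.4764, -0.0512, 0.0978]
tool_rot: [179.9, -0.2, 13.3]
force: [0.9, -2.6, 12.9]
finger_gap: 0.0148
gripper_force: 62.7
```

move_arm(motion=[[0, 0, 0, 0, 0, 3], [0, 0, 0, 0, 0, 6], [0, 0, 0, 0, 0, 9], [0, 0, 0, 0, 0, 9], [0, 0, 0, 0, 0, 9]])

```text
clock: 23.65
position: [0.4764, -0.0513, 0.0978]
tool_rot: [179.9, -0.3, 4.5]
force: [1.7, -2.6, 12.8]
finger_gap: 0.015
gripper_force: 62.8
```

```bash
python3 -c "
from h import *
o=st()[2]; print(o['moment'],o['joint_pos'].round(1),o['tool_rot'])"
```

```text
[-0.97008912 -0.07658501  0.01616317] [ -5.3  26.2  12.  118.1  -8.9  36.2 -72.8] [179.90449232  -0.26771894   4.45919597]
```

move_arm(motion=[[0, 0, 0, 0, 0, 2], [0, 0, 0, 0, 0, 4], [0, 0, 0, 0, 0, 4]])

```text
clock: 23.9
position: [0.4764, -0.0514, 0.0978]
tool_rot: [179.9, -0.3, 0.4]
force: [0.9, -2.2, 13.6]
finger_gap: 0.0146
gripper_force: 62.8
```

```bash
python3 -c "
from h import *
o=st()[2]; print(o['moment'],o['joint_pos'].round(1),o['tool_rot'])"
```

```text
[-0.90825919 -0.08820796  0.05354413] [ -6.1  26.3  13.2 118.1  -9.8  36.3 -75.9] [179.92586097  -0.27829392   0.35909875]
```

move_arm(motion=[[0, 0, 0, 0, 0, 2], [0, 0, 0, 0, 0, 4], [0, 0, 0, 0, 0, 4]])

```text
clock: 24.15
position: [0.4764, -0.0514, 0.0978]
tool_rot: [179.9, -0.3, -3.6]
force: [-0.0, -4.5, 12.9]
finger_gap: 0.0148
gripper_force: 62.9
```

```bash
python3 -c "
from h import *
o=st()[2]; print(o['moment'],o['joint_pos'].round(1),o['tool_rot'])"
```

```text
[-0.91485881 -0.08853047  0.33025592] [ -6.9  26.4  14.4 118.1 -10.7  36.4 -79. ] [179.93585773  -0.27837144  -3.60580461]
```

move_arm(motion=[[0, 0, 0, 0, 0, 2], [0, 0, 0, 0, 0, 4], [0, 0, 0, 0, 0, 4]])

```text
clock: 24.4
position: [0.4765, -0.0515, 0.0978]
tool_rot: [179.9, -0.3, -7.6]
force: [0.2, -4.4, 12.6]
finger_gap: 0.0149
gripper_force: 63.0
```

```bash
python3 -c "
from h import *
o=st()[2]; print(o['moment'],o['joint_pos'].round(1),o['tool_rot'])"
```

```text
[-1.03498068 -0.15122162  0.51782603] [ -7.7  26.6  15.6 118.1 -11.6  36.4 -82. ] [179.94597503  -0.28804009  -7.57234874]
```

move_arm(motion=[[0, 0, 0, 0, 0, 0], [0, 0, 0, 0, 0, 0], [0, 0, 0, 0, 0, 0], [0, 0, 0, 0, 0, -4], [0, 0, 0, 0, 0, -9]])

```text
clock: 24.82
position: [0.4764, -0.0514, 0.0977]
tool_rot: [179.9, -0.3, 1.6]
force: [0.3, -2.8, 12.8]
finger_gap: 0.0145
gripper_force: 62.7
```

move_arm(motion=[[0, 0, -1, 0, 0, 0], [0, 0, -2, 0, 0, 0], [0, 0, -3, 0, 0, 0], [0, 0, -4, 0, 0, 0], [0, 0, -5, 0, 0, 0]])

```text
clock: 25.23
position: [0.4737, -0.05, 0.1462]
tool_rot: [-180.0, 0.1, 1.5]
force: [0.5, 0.9, -2.2]
finger_gap: 0.0144
gripper_force: 64.4
```

move_arm(motion=[[0, 0, -3, 0, 0, 0], [0, 0, -6, 0, 0, 0], [-3, 0, -6, 0, 0, 0], [-6, 0, -6, 0, 0, 0], [-6, 0, -6, 0, 0, 0]])

```text
clock: 25.65
position: [0.4078, -0.0519, 0.2057]
tool_rot: [-179.9, 0.4, 1.4]
force: [-1.8, 0.2, -2.8]
finger_gap: 0.0148
gripper_force: 64.3
```

move_arm(motion=[[0, 0, 0, 0, 0, 0], [0, 0, 0, 0, 0, 0]])

```text
clock: 25.82
position: [0.4146, -0.0516, 0.2063]
tool_rot: [-180.0, -0.0, 1.5]
force: [0.3, -0.2, -2.6]
finger_gap: 0.0146
gripper_force: 64.3
```

```bash
python3 - <<'E'
from look import *
o=st()[2]; print(o["position"],o["tool_rot"],o["joint_pos"].round(1))
k,im=shot("wrist","t1"); print(ray(k,(1,1))[0]); ks,ims=shot("side","t1s")
b=rect(ks,ims,(.475,-.051),.038,.04,400)
cv2.imwrite("pics/t1v.png",np.hstack([rect(k,im,(.475,-.051),.038,.05,400),cv2.resize(im,(400,400))]))
E
```

```text
[ 0.41461869 -0.05160518  0.20631715] [-1.79978150e+02 -2.59794101e-02  1.52070733e+00] [ -9.2  12.7  16.  117.5  -4.5  50.4 -79.1]
[ 0.49326906 -0.04886386  0.34850976]
```

View pics/t1v.png

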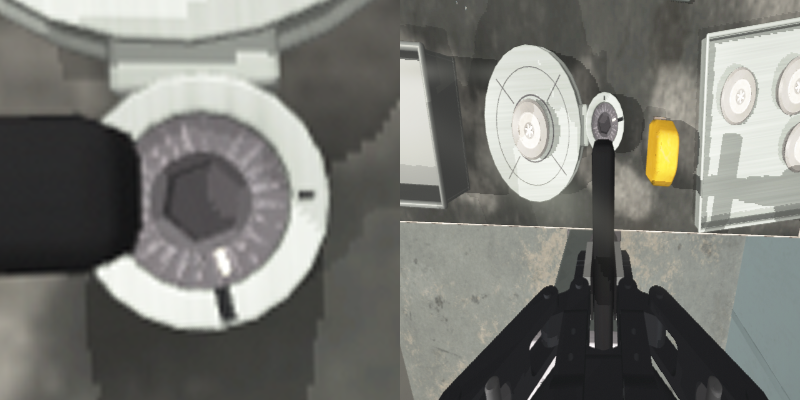

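```bash
python3 - <<'E'
from h import *
for f in("k3","t1"):
    g=cv2.cvtColor(cv2.imread(f"pics/{f}.png"),cv2.COLOR_BGR2GRAY)
    for r in(235,250,265,280,300):
        row=g[r].astype(int); m=[c for c in range(285,365) if row[c]<62]; 
        # run containing centre
        c0=325
        a=c0
        while row[a-1]<70:a-=1
        b=c0
        while row[b+1]<70:b+=1
        print(f,r,a,b,(a+b)/2)
E
```

```text
k3 235 309 341 325.0
k3 250 308 342 325.0
k3 265 306 344 325.0
k3 280 305 345 325.0
k3 300 210 442 326.0
t1 235 309 342 325.5
t1 250 308 342 325.0
t1 265 306 344 325.0
t1 280 305 345 325.0
t1 300 210 440 325.0
```

move_arm(motion=[[0, 0, -0.5, 0, 0, -6], [0, 0, -1, 0, 0, -12], [0, 0, -1, 0, 0, -18], [0, 0, -1, 0, 0, -24], [0, 0, -1, 0, 0, -30]])

```text
clock: 26.33
position: [0.4151, -0.0519, 0.216]
tool_rot: [-180.0, 0.0, 31.8]
force: [-1.1, -0.2, -3.4]
finger_gap: 0.0145
gripper_force: 64.3
```

move_arm(motion=[[0, 0, 0, 0, 0, -6], [0, 0, 0, 0, 0, -12], [0, 0, 0, 0, 0, -18], [0, 0, 0, 0, 0, -24], [0, 0, 0, 0, 0, -30]])

```text
clock: 26.75
position: [0.4151, -0.0519, 0.2159]
tool_rot: [-180.0, 0.0, 61.8]
force: [0.3, 0.6, -2.7]
finger_gap: 0.0149
gripper_force: 64.3
```

move_arm(motion=[[0, 0, 0, 0, 0, -6], [0, 0, 0, 0, 0, -12], [0, 0, 0, 0, 0, -18], [0, 0, 0, 0, 0, -24], [0, 0, 0, 0, 0, -27]])

```text
clock: 27.17
position: [0.4151, -0.0519, 0.2159]
tool_rot: [-180.0, -0.0, 88.8]
force: [0.6, 0.1, -2.4]
finger_gap: 0.0147
gripper_force: 64.3
```

move_arm(motion=[[0, 0, 0, 0, 0, 0], [0, 0, 0, 0, 0, 0]])

```text
clock: 27.33
position: [0.4149, -0.052, 0.216]
tool_rot: [-180.0, -0.0, 88.4]
force: [0.7, -0.6, -3.1]
finger_gap: 0.0146
gripper_force: 64.3
```

```bash
python3 - <<'E'
from h import *
delta([.6405,-.1318,.215])
E
```

```text
tool shift cm [-7.34 22.78  0.09] pos [ 0.4149 -0.052   0.216 ] rpy [-1.7997e+02 -1.0000e-02  8.8380e+01]
```

move_arm(motion=[[-1, 3.5, 0, 0, 0, 0], [-2.3, 7, 0, 0, 0, 0], [-3.6, 10.5, 0, 0, 0, 0], [-4.9, 14, 0, 0, 0, 0], [-6.2, 17.5, 0, 0, 0, 0]])

```text
clock: 27.75
position: [0.5895, -0.1191, 0.2158]
tool_rot: [-180.0, -0.0, 88.4]
force: [0.3, 0.4, -2.9]
finger_gap: 0.0144
gripper_force: 64.3
```

move_arm(motion=[[-0.6, 3, 0, 0, 0, 0], [-1.1, 5.3, 0, 0, 0, 0], [-1.1, 5.3, 0, 0, 0, 0], [-1.1, 5.3, 0, 0, 0, 0], [-1.1, 5.3, 0, 0, 0, 0]])

```text
clock: 28.17
position: [0.6397, -0.1306, 0.2155]
tool_rot: [-179.9, -0.0, 88.4]
force: [0.4, -0.2, -2.1]
finger_gap: 0.0145
gripper_force: 64.3
```

```bash
python3 - <<'E'
from h import *
delta([.6405,-.1318,.116]);
E
```

```text
tool shift cm [-0.12  0.1   9.95] pos [ 0.6397 -0.1306  0.2155] rpy [-1.7989e+02 -1.0000e-02  8.8450e+01]
```

move_arm(motion=[[-0.1, 0.08, 2.5, 0, 0, 0], [-0.1, 0.08, 5, 0, 0, 0], [-0.1, 0.08, 7.5, 0, 0, 0], [-0.1, 0.08, 9.5, 0, 0, 0], [-0.1, 0.08, 9.5, 0, 0, 0]])

```text
clock: 28.58
position: [0.6376, -0.1309, 0.1174]
tool_rot: [-179.6, -0.1, 88.5]
force: [-1.1, 0.3, -2.7]
finger_gap: 0.0147
gripper_force: 64.3
```

move_arm(motion=[[0, 0, 0, 0, 0, 0], [0, 0, 0, 0, 0, 0], [0, 0, 0, 0, 0, 0]])

```text
clock: 28.83
position: [0.6421, -0.1321, 0.1234]
tool_rot: [179.8, 0.0, 88.5]
force: [0.4, 0.8, -2.4]
finger_gap: 0.0146
gripper_force: 64.3
```

```bash
python3 - <<'E'
from h import *
delta([.6405,-.1318,.095]);
E
```

```text
tool shift cm [ 0.03 -0.17  2.84] pos [ 0.6421 -0.1321  0.1234] rpy [1.7982e+02 3.0000e-02 8.8490e+01]
```

move_arm(motion=[[0, -0.1, 0.3, 0, 0, 0], [0, -0.1, 0.6, 0, 0, 0], [0, -0.1, 0.8, 0, 0, 0], [0, -0.1, 0.8, 0, 0, 0], [0, -0.1, 0.8, 0, 0, 0]])

```text
clock: 29.25
position: [0.6401, -0.1319, 0.1131]
tool_rot: [-180.0, -0.0, 88.5]
force: [0.2, 0.7, -2.3]
finger_gap: 0.0147
gripper_force: 64.4
```

```bash
python3 - <<'E'
from h import *
delta([.6405,-.1318,.095]);
E
```

```text
tool shift cm [0.01 0.04 1.81] pos [ 0.6401 -0.1319  0.1131] rpy [-179.98   -0.     88.5 ]
```

move_arm(motion=[[0, 0, 0.4, 0, 0, 0], [0, 0, 0.8, 0, 0, 0], [0, 0, 1.2, 0, 0, 0], [0, 0, 1.6, 0, 0, 0], [0, 0, 1.6, 0, 0, 0]])

```text
clock: 29.67
position: [0.6401, -0.1319, 0.0965]
tool_rot: [-180.0, -0.0, 88.5]
force: [1.1, -0.8, -1.7]
finger_gap: 0.0148
gripper_force: 64.5
```

move_arm(motion=[[0, 0, 0.1, 0, 0, 0], [0, 0, 0.25, 0, 0, 0], [0, 0, 0.25, 0, 0, 0]])

```text
clock: 29.92
position: [0.6405, -0.1318, 0.0957]
tool_rot: [179.9, -0.0, 88.5]
force: [-2.1, 2.0, 4.7]
finger_gap: 0.0149
gripper_force: 65.4
```

move_arm(motion=[[0, 0, 0, 0, 0, 0], [0, 0, 0, 0, 0, 0], [0, 0, 0, 0, 0, 0], [0, 0, 0, 0, 0, 0], [0, 0, 0, 0, 0, 0]], gripper=-1)

```text
clock: 30.33
position: [0.6402, -0.132, 0.0947]
tool_rot: [-180.0, 0.0, 88.5]
force: [-0.9, 0.4, 0.2]
finger_gap: 0.0746
gripper_force: 0.0
```

move_arm(motion=[[0, 0, 0, 0, 0, 0], [0, 0, -2, 0, 0, 0], [0, 0, -5, 0, 0, 0], [0, 0, -9, 0, 0, 0], [0, 0, -11, 0, 0, 0]])

```text
clock: 30.75
position: [0.6415, -0.1323, 0.209]
tool_rot: [179.7, 0.0, 88.5]
force: [0.8, -1.1, 0.3]
finger_gap: 0.0857
gripper_force: 0.0
```

move_arm(motion=[[-3, -2, 0, 0, 0, 0], [-6, -5, 0, 0, 0, 0], [-9, -8, -3, 0, 0, 0], [-12, -11, -6, 0, 0, 0], [-15, -13, -7, 0, 0, 0]])

```text
clock: 31.17
position: [0.5148, -0.267, 0.2706]
tool_rot: [179.9, -0.0, 88.6]
force: [0.1, 0.0, 0.3]
finger_gap: 0.0854
gripper_force: 0.0
```

move_arm(motion=[[-2, -2, 0, 0, 0, 0], [-4, -4, 0, 0, 0, 0], [-4, -4, 0, 0, 0, 0], [-4, -4, 0, 0, 0, 0]])

```text
clock: 31.5
position: [0.4731, -0.3076, 0.269]
tool_rot: [180.0, 0.0, 88.3]
force: [0.8, 1.2, -0.5]
finger_gap: 0.0853
gripper_force: 0.0
```

```bash
python3 - <<'E'
from look import *
print(st()[0],st()[2]["tool_rot"])
k,im=look((("cap_1_centre",.0115),("next_cap_centre",.0485),("key_handle",.105),("stand_seat",.105),("tray_floor",.003),("tape_measure_centre",.033),("sanding_block_centre",.02)),name="c1")
print(proj(k,[(.47,-.33,.003),(.64,-.13,.105)]))
ks,ims=look((("key_handle",.105),("stand_seat",.105),("cap_1_centre",.0115)),c="side",name="c1s")
cv2.imwrite("pics/c1v.png",np.vstack([cv2.resize(im,(480,300)),cv2.resize(ims[150:350,180:500],(480,300))]))
E
```

```text
[ 0.47311014 -0.30755053  0.26903952] [1.79991601e+02 3.58964278e-02 8.82715326e+01]
tray_floor 0.74 [323.7 179.1] [ 0.4696 -0.3288  0.003 ]
tape_measure_centre 0.94 [300.   38.8] [ 0.4478 -0.1523  0.033 ]
tape_measure_centre 0.58 [483.5 172.5] [ 0.684 -0.319  0.033]
sanding_block_centre 0.78 [484.8 169.3] [ 0.6923 -0.3177  0.02  ]
[[324.02221616 179.88184509]
 [505.29668852 -14.22004423]]
key_handle 0.73 [287.6 339.7] [ 0.4618 -0.485   0.105 ]
key_handle 0.68 [355.6 224.1] [ 0.636  -0.1329  0.105 ]
stand_seat 0.59 [353.1 222.2] [ 0.6309 -0.1234  0.105 ]
```

View pics/c1v.png

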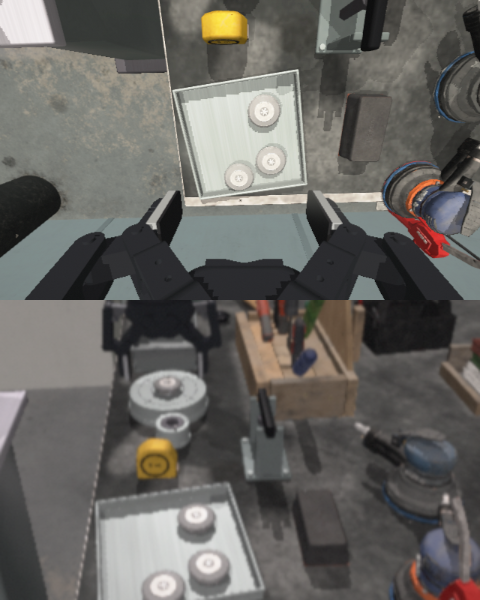

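Key hangs in the notches (lower panel 265,425). The tray holds three caps at wrist px ~(352,148), (360,212), (319,237), the last two close together; I'll fit their centres.

```bash
cat > caps.py <<'E'
from look import *
from itertools import combinations
def caps(k,im,seeds,z=.013):
    out=[]
    for px in seeds:
        c0=at(k,px,z)[:2]; c=circ(k,im,c0,z,.0295,.005,it=8); out.append(c[0]); print(px,c0.round(4),"->",c[0].round(4),round(c[1],4),c[2])
    return out
E
python3 - <<'E'
from caps import *
k,im=shot("wrist","c2"); print(ray(k,(1,1))[0])
P=caps(k,im,[(352,148),(360,212),(319,237)])
r=rect(k,im,(.469,-.33),.013,.12,480)
for p in P: cv2.circle(r,tuple(int(v) for v in ((p[0]-.469)/.0005+240,(-.33-p[1])/.0005+240)),60,(0,0,255),1)
cv2.imwrite("pics/c2r.png",r)
print(robot.find_in("wrist","cap_1_centre"))
E
```

```text
[ 0.47615214 -0.22575695  0.41073758]
(352, 148) [ 0.5113 -0.2815] -> [ 0.5104 -0.2803] 0.0308 65
(360, 212) [ 0.5232 -0.3753] -> [ 0.5233 -0.3785] 0.0305 55
(319, 237) [ 0.4616 -0.4141] -> [ 0.4585 -0.4138] 0.0298 90
[]
```

View pics/c2r.png

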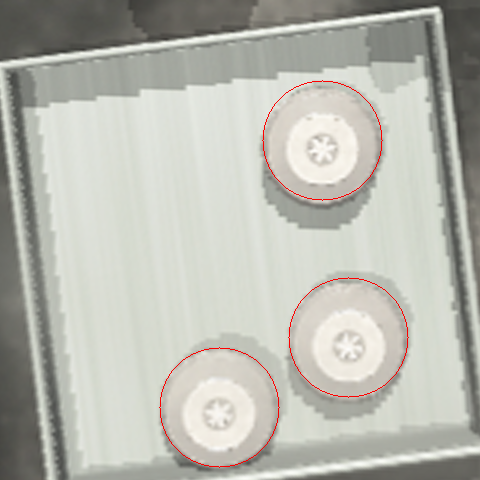

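move_arm(motion=[[-1.5, 1, 2, 0, 0, 7], [-3, 2, 4, 0, 0, 14], [-4.5, 3, 6, 0, 0, 21], [-6, 4, 8, 0, 0, 28], [-7.1, 5.2, 10, 0, 0, 35]], gripper=-0.65)

```text
clock: 32.62
position: [0.5244, -0.38, 0.1678]
tool_rot: [180.0, 0.1, 53.1]
force: [0.3, 0.3, 0.8]
finger_gap: 0.0703
gripper_force: 0.0
```

move_arm(motion=[[0, 0, 2, 0, 0, 1], [0, 0, 4, 0, 0, 1], [0, 0, 4, 0, 0, 1], [0, 0, 4, 0, 0, 1], [0, 0, 4, 0, 0, 1]])

```text
clock: 33.03
position: [0.5251, -0.3787, 0.1299]
tool_rot: [179.9, -0.0, 52.5]
force: [0.4, -0.4, 0.6]
finger_gap: 0.0708
gripper_force: 0.0
```

```bash
python3 - <<'E'
from caps import *
k,im=shot("wrist","c3"); print(st()[0],st()[2]["tool_rot"],st()[2]["finger_gap"],ray(k,(1,1))[0])
for n in("cap_1_centre","next_cap_centre"):
  for d in robot.spot_point("wrist",n)[:4]: print(n,d["score"],d["pixel"],at(k,d["pixel"],.0115))
for z,r in((.0115,.03),(.018,.029)):
  for c in((.523,-.380),(.51,-.283),(.458,-.411)): print(z,circ(k,im,c,z,r,.005,it=8), circ(k,im,c,z,r,.005,it=8,sgn=1)[:3])
r=rect(k,im,(.488,-.35),.0115,.1,500); cv2.imwrite("pics/c3r.png",r)
E
```

```text
[ 0.5252976  -0.3788268   0.13033944] [ 1.79863029e+02 -7.58185491e-03  5.25088364e+01] 0.07040203775957529 [ 0.57261975 -0.31491141  0.27200794]
next_cap_centre 0.16 [245.4, 122.6] [ 0.50912608 -0.28355999  0.0115    ]
0.0115 (array([ 0.52130259, -0.37847767]), np.float64(0.030918231142806753), np.int64(61), np.float64(0.00014452774590251354)) (array([ 0.52502275, -0.3805039 ]), np.float64(0.03325414920013412), np.int64(69))
0.0115 (array([ 0.5072995 , -0.27951036]), np.float64(0.030571231284905916), np.int64(67), np.float64(0.00012460427565961392)) (array([ 0.50932349, -0.28243541]), np.float64(0.031240779914004306), np.int64(82))
0.0115 (array([ 0.4557756 , -0.41322744]), np.float64(0.030355635167158484), np.int64(51), np.float64(0.00016601437762075804)) (array([ 0.45921669, -0.41586553]), np.float64(0.03261741562077612), np.int64(71))
0.018 (array([ 0.52248846, -0.37781891]), np.float64(0.02930690134555192), np.int64(70), np.float64(0.00017356968320490082)) (array([ 0.52626132, -0.37854313]), np.float64(0.03238087109698556), np.int64(100))
0.018 (array([ 0.50893775, -0.28041405]), np.float64(0.029768764691856495), np.int64(71), np.float64(0.00014484009955803865)) (array([ 0.5109834 , -0.28327101]), np.float64(0.030565404281154146), np.int64(82))
0.018 (array([ 0.45848791, -0.41118195]), np.float64(0.029229020315594524), np.int64(56), np.float64(0.00015190160454036112)) (array([ 0.46212723, -0.41295661]), np.float64(0.031864046890148164), np.int64(67))
```

View pics/c3r.png

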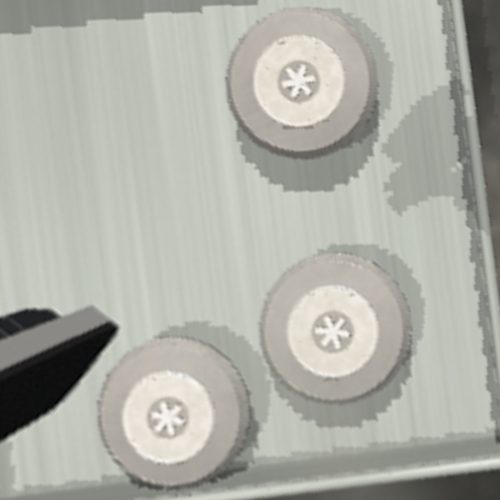

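move_arm(motion=[[-0.23, -0.1, 3, 0, 0, 0], [-0.23, -0.1, 6, 0, 0, 0], [-0.23, -0.1, 9, 0, 0, 0], [-0.23, -0.1, 11, 0, 0, 0], [-0.23, -0.1, 12, 0, 0, 0]])

```text
clock: 33.6
position: [0.5217, -0.3787, 0.0068]
tool_rot: [-179.9, -0.0, 52.5]
force: [-1.2, 0.5, -0.9]
finger_gap: 0.0703
gripper_force: 0.0
```

move_arm(motion=[[0, 0, 0.4, 0, 0, 0], [0, 0, 0.8, 0, 0, 0], [0, 0, 0.8, 0, 0, 0], [0, 0, 0.8, 0, 0, 0], [0, 0, 0.8, 0, 0, 0]])

```text
clock: 34.02
position: [0.5232, -0.38, 0.002]
tool_rot: [179.9, -0.0, 52.5]
force: [-0.6, -0.4, 0.2]
finger_gap: 0.0705
gripper_force: 0.0
```

move_arm(motion=[[0, 0, 0.2, 0, 0, 0], [0, 0, 0.2, 0, 0, 0], [0, 0, 0.2, 0, 0, 0], [0, 0, 0.2, 0, 0, 0], [0, 0, 0.2, 0, 0, 0]], gripper=1)

```text
clock: 34.43
position: [0.5232, -0.3801, 0.0002]
tool_rot: [179.9, -0.0, 52.5]
force: [0.0, -0.4, 6.5]
finger_gap: 0.0574
gripper_force: 62.9
```

move_arm(motion=[[0, 0, -1, 0, 0, 0], [0, 0, -3, 0, 0, 0], [0, 0, -5, 0, 0, 0], [0, 0, -8, 0, 0, 0], [0, 0, -11, 0, 0, 0]])

```text
clock: 34.85
position: [0.5219, -0.3791, 0.1098]
tool_rot: [-179.9, 0.0, 52.5]
force: [0.1, -0.8, -1.8]
finger_gap: 0.0578
gripper_force: 64.5
```

```bash
python3 -c "
from h import *
delta([.465,.26,.2]); print(st()[2]['joint_pos'].round(1))
k,im=shot('side')
for d in robot.spot_point('side','tote_floor')[:2]: print(d['score'],at(k,d['pixel'],.004))"
```

```text
tool shift cm [ 47.23 -43.43  -8.96] pos [ 0.5219 -0.3791  0.1098] rpy [-1.7991e+02  1.0000e-02  5.2490e+01]
[27.1 37.4 11.5 91.8 -8.8 51.8  4.2]
0.95 [0.46065198 0.32820916 0.004     ]
```

move_arm(motion=[[0.3, -1, -2, 0, 0, -7], [1, -3, -4, 0, 0, -14], [1.7, -5, -6, 0, 0, -21], [2.5, -7, -8, 0, 0, -28], [3.3, -8.8, -10, 0, 0, -35]])

```text
clock: 35.37
position: [0.4714, -0.2987, 0.2094]
tool_rot: [-179.9, -0.0, 87.8]
force: [0.3, 0.5, -1.4]
finger_gap: 0.058
gripper_force: 64.6
```

move_arm(motion=[[4, 0, 0, 0, 0, 0], [8, 0, -0.5, 0, 0, 0], [12, 0, -1, 0, 0, 0], [16, 0, -1, 0, 0, 0], [20, 0, -1, 0, 0, 0]])

```text
clock: 35.78
position: [0.481, -0.0982, 0.2192]
tool_rot: [180.0, 0.0, 87.5]
force: [1.0, 0.5, -1.0]
finger_gap: 0.0578
gripper_force: 64.6
```

move_arm(motion=[[4, 0, 0, 0, 0, 0], [8, 0, 0, 0, 0, 0], [12, 0, 0, 0, 0, 0], [16, 0, 0, 0, 0, 0], [18, 0, 0, 0, 0, 0]])

```text
clock: 36.2
position: [0.4886, 0.0855, 0.2188]
tool_rot: [-180.0, -0.1, 87.8]
force: [-0.1, -1.0, -1.6]
finger_gap: 0.0579
gripper_force: 64.6
```

move_arm(motion=[[4, 0, 0, 0, 0, 0], [7, 0, 0, 0, 0, 0], [7, 0, 0, 0, 0, 0], [7, 0, 0, 0, 0, 0], [7, 0, 0, 0, 0, 0]])

```text
clock: 36.62
position: [0.492, 0.149, 0.2184]
tool_rot: [-180.0, 0.1, 87.5]
force: [-0.3, 0.3, -1.0]
finger_gap: 0.0578
gripper_force: 64.6
```

```bash
python3 - <<'E'
from look import *
k,im=look((("tote_floor",.004),("next_cap_centre",.0485),("chuck_mark",.04)),name="o1"); print(st()[0],st()[2]["finger_gap"],ray(k,(1,1))[0])
g=cv2.cvtColor(im,cv2.COLOR_BGR2GRAY)
for d in robot.find_in("wrist","tote_floor")[:2]+robot.find_in("side","tote_floor")[:2]: print(d)
E
```

```text
tote_floor 0.66 [291.7  16.1] [0.4629 0.3223 0.004 ]
tote_floor 0.49 [319.3 308.1] [ 0.4733 -0.0555  0.004 ]
[0.49248888 0.14833702 0.21872616] 0.0578248209777886 [0.49501543 0.22909605 0.36051839]
{'bbox': [199.9, 2.1, 374.7, 127.2], 'score': 0.96}
{'bbox': [264.8, 157.1, 293.4, 198.9], 'score': 0.7}
```

```bash
python3 - <<'E'
from h import *
k=cal("scene")
c=[at(k,(p[0]/1.25,p[1]/1.25),.062) for p in((381,307),(428,322),(385,395),(335,358))]
print(np.round(c,3),np.mean(c,0))
k,im=shot("wrist","o2"); m=at(k,(1,1),.062)
for z in(.062,):
  r=rect(k,im,(.463,.26),z,.13,520); cv2.imwrite("pics/o2r.png",r)
  e=cv2.Canny(cv2.GaussianBlur(cv2.cvtColor(r,6),(5,5),0),40,120)
  L=cv2.HoughLinesP(e,1,np.pi/360,40,minLineLength=60,maxLineGap=8)
  for l in (L[:,0] if L is not None else [])[:20]:
    a=[(l[0]-260)*.0005+.463,.26-(l[1]-260)*.0005,(l[2]-260)*.0005+.463,.26-(l[3]-260)*.0005]; print(np.round(a,3),round(np.degrees(np.arctan2(a[3]-a[1],a[2]-a[0]))))
E
```

```text
[[0.532 0.219 0.062]
 [0.395 0.2   0.062]
 [0.379 0.441 0.062]
 [0.541 0.418 0.062]] [0.46161865 0.31923106 0.062     ]
[0.367 0.132 0.367 0.324] 90
[0.444 0.321 0.584 0.315] -2
[0.365 0.13  0.365 0.325] 90
[0.408 0.22  0.409 0.285] 89
[0.413 0.216 0.489 0.216] -1
[0.534 0.256 0.534 0.298] 89
[0.337 0.326 0.444 0.322] -2
[0.384 0.215 0.437 0.214] -1
[0.54  0.224 0.54  0.282] 90
[0.383 0.22  0.385 0.324] 89
[0.39  0.213 0.391 0.279] 90
[0.526 0.215 0.526 0.262] 90
[0.366 0.22  0.366 0.272] 90
[0.497 0.215 0.527 0.215] 0
[0.402 0.179 0.402 0.215] 90
[0.541 0.283 0.541 0.316] 90
[0.409 0.285 0.41  0.322] 88
[0.528 0.272 0.528 0.317] 90
```

move_arm(motion=[[4, -1, 0, 0, 0, 0], [8, -2, 0, 0, 0, 0], [12, -3, 0, 0, 0, 0], [16, -3.9, 0, 0, 0, 0], [20, -3.9, 0, 0, 0, 0]])

```text
clock: 37.38
position: [0.4603, 0.3532, 0.219]
tool_rot: [-180.0, -0.0, 87.5]
force: [0.9, 0.3, -0.6]
finger_gap: 0.0573
gripper_force: 64.6
```

move_arm(motion=[[3.2, 0, 2, 0, 0, 0], [3.2, 0, 6, 0, 0, 0], [3.2, 0, 9, 0, 0, 0], [3.2, 0, 9, 0, 0, 0], [3.2, 0, 9, 0, 0, 0]])

```text
clock: 37.8
position: [0.463, 0.3823, 0.1277]
tool_rot: [-179.8, 0.2, 87.5]
force: [-0.1, 0.8, -0.6]
finger_gap: 0.0577
gripper_force: 64.7
```

```bash
python3 -c "
from h import *
delta([.464,.383,.016])"
```

```text
tool shift cm [ 0.11  0.12 11.17] pos [0.463  0.3823 0.1277] rpy [-1.7985e+02  1.6000e-01  8.7470e+01]
```

move_arm(motion=[[0, 0, 3, 0, 0, 0], [0, 0, 6, 0, 0, 0], [0, 0, 9, 0, 0, 0], [0, 0, 10.5, 0, 0, 0], [0, 0, 10.8, 0, 0, 0]])

```text
clock: 38.22
position: [0.464, 0.3826, 0.0203]
tool_rot: [-180.0, 0.1, 87.4]
force: [-1.0, -0.2, -0.6]
finger_gap: 0.0576
gripper_force: 64.7
```

move_arm(motion=[[0, 0, 0, 0, 0, 0], [0, 0, 0, 0, 0, 0], [0, 0, 0, 0, 0, 0]])

```text
clock: 38.47
position: [0.465, 0.3843, 0.0231]
tool_rot: [179.8, -0.2, 87.5]
force: [0.3, 0.3, -1.7]
finger_gap: 0.0578
gripper_force: 64.7
```

move_arm(motion=[[0, 0, 0, 0, 0, 0], [0, 0, 0, 0, 0, 0], [0, 0, 0, 0, 0, 0], [0, 0, -3, 0, 0, 0], [0, 0, -7, 0, 0, 0]], gripper=-0.65)

```text
clock: 38.88
position: [0.4617, 0.3818, 0.0886]
tool_rot: [-179.7, 0.3, 87.5]
force: [0.4, -0.1, 0.0]
finger_gap: 0.0702
gripper_force: 0.0
```

move_arm(motion=[[0, 0, -4, 0, 0, 0], [0, 0, -8, 0, 0, 0], [-1, 0, -11, 0, 0, 0], [-4.5, 0, -13, 0, 0, 0], [-8.5, 0, -13, 0, 0, 0]])

```text
clock: 39.3
position: [0.461, 0.3013, 0.2255]
tool_rot: [179.6, -0.4, 87.7]
force: [1.3, -0.6, 0.6]
finger_gap: 0.0704
gripper_force: 0.0
```

```bash
python3 -c "
from look import *
k,im=look((('next_cap_centre',.0125),('tote_floor',.004)),name='o3'); print(st()[0],st()[2]['finger_gap'])
print(proj(k,[(.464,.383,.0125)]))
delta([.5,-.30,.2])"
```

```text
next_cap_centre 0.94 [331.4 344.9] [0.4604 0.0324 0.0125]
tote_floor 0.69 [326.  158.3] [0.4635 0.3196 0.004 ]
[0.46057009 0.2948564  0.22184319] 0.07039866434692245
[[324.33437931 105.70795705]]
tool shift cm [-59.22   6.84   2.25] pos [0.4606 0.2949 0.2218] rpy [1.799e+02 5.000e-02 8.720e+01]
```

move_arm(motion=[[-4, 0.3, 0, 0, 0, 0], [-8, 0.6, 0, 0, 0, 0], [-12, 1, 0, 0, 0, 0], [-16, 1.4, 0, 0, 0, 0], [-20, 1.8, 0, 0, 0, 0]])

```text
clock: 39.87
position: [0.4689, 0.097, 0.2206]
tool_rot: [180.0, -0.0, 87.6]
force: [-0.2, -0.1, -0.8]
finger_gap: 0.0704
gripper_force: 0.0
```

move_arm(motion=[[-4, 0.4, 0, 0, 0, 0], [-8, 0.8, 0, 0, 0, 0], [-12, 1.2, 0, 0, 0, 0], [-16, 1.6, 0, 0, 0, 0], [-20, 2, 0, 0, 0, 0]])

```text
clock: 40.28
position: [0.4806, -0.104, 0.2207]
tool_rot: [180.0, -0.0, 87.6]
force: [0.9, -1.2, -0.4]
finger_gap: 0.0705
gripper_force: 0.0
```

move_arm(motion=[[-4, 0.4, 0, 0, 0, 0], [-8, 0.8, 1, 0, 0, 0], [-12, 1.2, 2, 0, 0, 0], [-16, 1.6, 3, 0, 0, -5], [-19, 2, 3, 0, 0, -9.5]])

```text
clock: 40.7
position: [0.4912, -0.2962, 0.1885]
tool_rot: [-179.8, -0.1, 97.2]
force: [1.5, -0.3, 0.4]
finger_gap: 0.0703
gripper_force: 0.0
```

move_arm(motion=[[0, 0, 0, 0, 0, 0], [0, 0, 0, 0, 0, 0], [0, 0, 0, 0, 0, 0]])

```text
clock: 40.95
position: [0.4925, -0.2923, 0.1903]
tool_rot: [-180.0, -0.1, 97.0]
force: [0.4, 0.5, -0.8]
finger_gap: 0.0703
gripper_force: 0.0
```

```bash
cat > hub.py <<'E'
from look import *
def hubs(name):
    k,im=shot("wrist",name); print(st()[0],st()[2]["tool_rot"][2],"cam",ray(k,(1,1))[0].round(4))
    b,g,r=[x.astype(int) for x in cv2.split(im)]
    m=((np.minimum(np.minimum(b,g),r)>150)&(r-b>3)).astype(np.uint8); m=cv2.morphologyEx(m,cv2.MORPH_CLOSE,np.ones((5,5)))
    n,l,s,c=cv2.connectedComponentsWithStats(m)
    for i in range(1,n):
        if s[i][4]>150: p=at(k,(s[i][0]+s[i][2]/2-.5,s[i][1]+s[i][3]/2-.5),.0195); print(s[i],c[i].round(1),p.round(4),np.round(at(k,c[i],.0195),4))
    return k,im
E
python3 - <<'E'
from hub import *
k,im=hubs("d1")
for p in((.5095,-.283,.0195),(.459,-.413,.0195)):
    q=proj(k,p)[0].astype(int); print(q,[im[q[1],q[0]+d].tolist() for d in(-14,-9,0,9,14,22,30,40)])
for n in("cap_1_centre","next_cap_centre"):
    print([(d["score"],at(k,d["pixel"],.0115).round(4)) for d in robot.spot_point("wrist",n)])
E
```

```text
[ 0.49269856 -0.29172172  0.19051787] 97.07531031186241 cam [ 0.4823 -0.2131  0.3325]
[  192     0   215   323 33218] [304.2 207.7] [ 0.4607 -0.2729  0.0195] [ 0.4717 -0.3261  0.0195]
[400 249  31  45 440] [415.2 270.9] [ 0.6163 -0.3923  0.0195] [ 0.6165 -0.3922  0.0195]
[341 175] [[240, 246, 249], [231, 240, 244], [242, 247, 249], [233, 242, 246], [236, 244, 248], [192, 202, 208], [215, 223, 219], [208, 219, 214]]
[287 272] [[227, 235, 240], [235, 243, 247], [244, 248, 250], [230, 240, 244], [211, 220, 225], [150, 156, 161], [213, 222, 218], [208, 219, 215]]
[]
[]
```

```bash
sed -i 's/m=((np.minimum.*astype(np.uint8); m=/m=((b>222)\&(r>g+1)).astype(np.uint8); m=/' hub.py; python3 - <<'E'
from hub import *
hubs("d2"); delta([.5095,-.283,.1]); delta([.5095,-.283,.002])
E
```

```text
[ 0.49264801 -0.29192963  0.19095188] 97.12047565538494 cam [ 0.4822 -0.2123  0.3331]
[326 160  32  31 770] [341.3 175.5] [ 0.5093 -0.2824  0.0195] [ 0.5092 -0.2829  0.0195]
[273 260  28  25 541] [286.4 272.4] [ 0.4587 -0.413   0.0195] [ 0.4586 -0.4136  0.0195]
tool shift cm [0.67 1.78 9.1 ] pos [ 0.4926 -0.2919  0.191 ] rpy [ 1.7997e+02 -2.0000e-02  9.7120e+01]
tool shift cm [ 0.67  1.77 18.9 ] pos [ 0.4926 -0.2919  0.191 ] rpy [ 1.7997e+02 -2.0000e-02  9.7120e+01]
```

Caps A and C are confirmed at the same places; taking A now.

move_arm(motion=[[0.67, 1.75, 2, 0, 0, 0], [0.67, 1.75, 5, 0, 0, 0], [0.67, 1.75, 9, 0, 0, 0], [0.67, 1.75, 12, 0, 0, 0], [0.67, 1.75, 14, 0, 0, 0]])

```text
clock: 41.57
position: [0.5078, -0.2828, 0.0481]
tool_rot: [-179.9, -0.1, 97.1]
force: [-0.1, 0.4, 0.0]
finger_gap: 0.0703
gripper_force: 0.0
```

move_arm(motion=[[0, 0, 2, 0, 0, 0], [0, 0, 4, 0, 0, 0], [0, 0, 4.6, 0, 0, 0], [0, 0, 4.6, 0, 0, 0], [0, 0, 4.6, 0, 0, 0]])

```text
clock: 41.98
position: [0.5091, -0.2844, 0.0053]
tool_rot: [180.0, 0.0, 97.0]
force: [0.3, 0.4, -0.4]
finger_gap: 0.0704
gripper_force: 0.0
```

```bash
python3 -c "
from h import *
delta([.5093,-.283,0])"
```

```text
tool shift cm [0.14 0.04 0.53] pos [ 0.5091 -0.2844  0.0053] rpy [1.7998e+02 1.0000e-02 9.7040e+01]
```

move_arm(motion=[[0.1, 0, 0.3, 0, 0, 0], [0.1, 0, 0.5, 0, 0, 0], [0.1, 0, 0.5, 0, 0, 0], [0.1, 0, 0.5, 0, 0, 0]])

```text
clock: 42.32
position: [0.5087, -0.2839, 0.0002]
tool_rot: [180.0, 0.0, 97.0]
force: [0.3, -0.1, 0.2]
finger_gap: 0.0706
gripper_force: 0.0
```

move_arm(motion=[[0, 0, 0, 0, 0, 0], [0, 0, 0, 0, 0, 0], [0, 0, 0, 0, 0, 0], [0, 0, 0, 0, 0, 0], [0, 0, 0, 0, 0, 0]], gripper=1)

```text
clock: 42.73
position: [0.5088, -0.284, 0.0007]
tool_rot: [179.9, 0.0, 97.0]
force: [-1.7, 1.6, 7.3]
finger_gap: 0.0578
gripper_force: 63.2
```

move_arm(motion=[[0, 0, -1, 0, 0, 0], [0, 0, -4, 0, 0, 0], [0, 0, -8, 0, 0, 0], [0, 0, -12, 0, 0, 0], [0, 0, -16, 0, 0, 0]])

```text
clock: 43.15
position: [0.5078, -0.2836, 0.1619]
tool_rot: [-180.0, -0.0, 97.0]
force: [1.2, -0.3, -2.0]
finger_gap: 0.0581
gripper_force: 64.5
```

```bash
python3 -c "
from h import *
delta([.464,.322,.22])"
```

```text
tool shift cm [60.64  3.02 -5.79] pos [ 0.5078 -0.2836  0.1619] rpy [-1.7997e+02 -2.0000e-02  9.6990e+01]
```

move_arm(motion=[[3, 0, -2.5, 0, 0, 0], [6.5, 0, -5, 0, 0, 0], [10.5, 0.5, -5.8, 0, 0, 0], [14.5, 1, -5.8, 0, 0, 0], [18.5, 1.5, -5.8, 0, 0, 0]])

```text
clock: 43.57
position: [0.5006, -0.0969, 0.2194]
tool_rot: [179.9, 0.0, 96.9]
force: [0.3, 1.1, -2.1]
finger_gap: 0.058
gripper_force: 64.5
```

move_arm(motion=[[4, 0.5, 0, 0, 0, 0], [8, 1, 0, 0, 0, 0], [12, 1.5, 0, 0, 0, 0], [16, 1.5, 0, 0, 0, 0], [20, 1.5, 0, 0, 0, 0]])

```text
clock: 43.98
position: [0.4907, 0.1037, 0.2183]
tool_rot: [180.0, 0.0, 97.0]
force: [1.5, -0.6, -1.5]
finger_gap: 0.0574
gripper_force: 64.5
```

move_arm(motion=[[4, 0, 0, 0, 0, 0], [8, 0, 0, 0, 0, 0], [12, 0, 0, 0, 0, 0], [16, 0, 0, 0, 0, 3], [20, 0, 0, 0, 0, 7]])

```text
clock: 44.4
position: [0.4662, 0.302, 0.2184]
tool_rot: [180.0, 0.0, 89.9]
force: [0.9, 0.6, -1.5]
finger_gap: 0.0578
gripper_force: 64.5
```

move_arm(motion=[[1, 0, 1, 0, 0, 0], [1, 0, 4, 0, 0, 0], [1, 0, 6, 0, 0, 0], [1, 0, 6, 0, 0, 0], [1, 0, 6, 0, 0, 0]])

```text
clock: 44.82
position: [0.4665, 0.3098, 0.1575]
tool_rot: [-179.9, 0.1, 90.0]
force: [0.3, 0.4, -0.3]
finger_gap: 0.0575
gripper_force: 64.5
```

```bash
python3 -c "
from h import *
delta([.464,.320,.018])"
```

```text
tool shift cm [ 1.04 -0.22 13.95] pos [0.4665 0.3098 0.1575] rpy [-1.799e+02  8.000e-02  9.000e+01]
```

move_arm(motion=[[0.9, -0.2, 3, 0, 0, 0], [0.9, -0.2, 6, 0, 0, 0], [0.9, -0.2, 9, 0, 0, 0], [0.9, -0.2, 12, 0, 0, 0], [0.9, -0.2, 13.4, 0, 0, 0]])

```text
clock: 45.23
position: [0.4651, 0.3189, 0.0225]
tool_rot: [-180.0, 0.0, 90.0]
force: [0.6, -0.3, -1.0]
finger_gap: 0.058
gripper_force: 64.5
```

move_arm(motion=[[0, 0, 0, 0, 0, 0], [0, 0, 0, 0, 0, 0], [0, 0, 0, 0, 0, 0]])

```text
clock: 45.48
position: [0.4664, 0.3202, 0.0257]
tool_rot: [179.8, -0.1, 90.0]
force: [0.2, 0.2, -0.1]
finger_gap: 0.0577
gripper_force: 64.5
```

move_arm(motion=[[0, 0, 0, 0, 0, 0], [0, 0, 0, 0, 0, 0], [0, 0, 0, 0, 0, 0], [0, 0, -3, 0, 0, 0], [0, 0, -7, 0, 0, 0]], gripper=-0.65)

```text
clock: 45.9
position: [0.4632, 0.3183, 0.0922]
tool_rot: [-179.7, 0.2, 90.0]
force: [0.8, 0.8, -0.1]
finger_gap: 0.0701
gripper_force: 0.0
```

move_arm(motion=[[0, 0, -4, 0, 0, 0], [0, 0, -8, 0, 0, 0], [-1, 0, -11, 0, 0, 0], [-4.5, 0, -13, 0, 0, 0], [-8.5, 0, -13, 0, 0, 0]])

```text
clock: 46.32
position: [0.4665, 0.2372, 0.2288]
tool_rot: [179.5, -0.3, 90.3]
force: [1.9, -1.4, -0.5]
finger_gap: 0.0704
gripper_force: 0.0
```

move_arm(motion=[[0, 0, 0, 0, 0, 0], [0, 0, 0, 0, 0, 0]])

```text
clock: 46.48
position: [0.4654, 0.2318, 0.2248]
tool_rot: [179.9, 0.0, 89.7]
force: [-0.5, 1.1, 0.8]
finger_gap: 0.0708
gripper_force: 0.0
```

```bash
python3 -c "
from hub import *
hubs('o4'); delta([.48,-.38,.2])"
```

```text
[0.46507746 0.23380065 0.22444037] 89.88539345885255 cam [0.465  0.3119 0.367 ]
[552   0  28  17 250] [564.7   7.3] [0.7169 0.4076 0.0195] [0.7159 0.4082 0.0195]
[307  30  32  24 341] [321.7  41.9] [0.4631 0.3778 0.0195] [0.4622 0.3774 0.0195]
[ 303   70   40   44 1302] [323.   91.6] [0.4627 0.3274 0.0195] [0.4632 0.3273 0.0195]
[   0  220  122  118 5337] [ 67.9 257.1] [0.0969 0.0862 0.0195] [0.1165 0.1195 0.0195]
[307 284  38  34 871] [326.3 299.5] [0.4645 0.0473 0.0195] [0.4657 0.0491 0.0195]
tool shift cm [-61.38   1.61   2.41] pos [0.4651 0.2338 0.2244] rpy [ 1.7994e+02 -4.0000e-02  8.9890e+01]
```

move_arm(motion=[[-4, 0, 0, 0, 0, 0], [-8, 0, 0, 0, 0, 0], [-12, 0, 0, 0, 0, 0], [-16, 0, 0, 0, 0, 0], [-20, 0, 0, 0, 0, 0]])

```text
clock: 46.95
position: [0.4648, 0.0343, 0.2235]
tool_rot: [-180.0, -0.0, 90.2]
force: [0.6, -0.2, -0.3]
finger_gap: 0.0706
gripper_force: 0.0
```

move_arm(motion=[[-4, 0, 0, 0, 0, 0], [-8, 0, 0, 0, 0, 0], [-12, 0, 0, 0, 0, 0], [-16, 0, 0, 0, 0, 0], [-20, 0, 0, 0, 0, 0]])

```text
clock: 47.37
position: [0.4654, -0.1661, 0.2236]
tool_rot: [180.0, -0.0, 90.1]
force: [0.8, 0.3, -0.6]
finger_gap: 0.0704
gripper_force: 0.0
```

move_arm(motion=[[-4, 0, 0, 0, 0, 0], [-8, 0, 1, 0, 0, 0], [-12, 0, 2, 0, 0, 0], [-16, 0, 3, 0, 0, -3], [-19, 0, 3, 0, 0, -7]])

```text
clock: 47.78
position: [0.4646, -0.3573, 0.1912]
tool_rot: [-179.9, -0.1, 97.1]
force: [-0.2, -0.5, 0.1]
finger_gap: 0.0702
gripper_force: 0.0
```

move_arm(motion=[[0, 0, 0, 0, 0, 0], [0, 0, 0, 0, 0, 0], [0, 0, 0, 0, 0, 0]])

```text
clock: 48.03
position: [0.4659, -0.3539, 0.1931]
tool_rot: [180.0, -0.1, 97.1]
force: [-0.2, 0.7, 0.2]
finger_gap: 0.0706
gripper_force: 0.0
```

```bash
python3 -c "
from hub import *
hubs('d3'); delta([.4588,-.4132,.06]); delta([.4588,-.4132,.0])"
```

```text
[ 0.4660344  -0.35344072  0.19342565] 97.11797438193395 cam [ 0.4556 -0.2747  0.3354]
tool shift cm [-5.86 -1.46 13.33] pos [ 0.466  -0.3534  0.1934] rpy [ 1.7998e+02 -8.0000e-02  9.7120e+01]
tool shift cm [-5.87 -1.46 19.33] pos [ 0.466  -0.3534  0.1934] rpy [ 1.7998e+02 -8.0000e-02  9.7120e+01]
```

```bash
python3 - <<'E'
from hub import *
im=cv2.imread("pics/d3.png"); k=cal("wrist")
b,g,r=[x.astype(int) for x in cv2.split(im)]
for t in(170,130,90):
    m=((b>t)&(r>g+1)).astype(np.uint8); n,l,s,c=cv2.connectedComponentsWithStats(m)
    for i in range(1,n):
        if s[i][4]>200: print(t,s[i],c[i].round(1),at(k,c[i],.0195).round(4))
q=proj(k,(.459,-.413,.0195))[0].astype(int); print(q,[im[q[1],q[0]+d].tolist() for d in(-40,-30,-22,-9,0,9,22,30,40)])
E
```

```text
170 [ 292  204   45   40 1365] [313.4 223.6] [ 0.458  -0.4069  0.0195]
170 [218 249  23  15 217] [226.7 254.9] [ 0.3569 -0.4613  0.0195]
170 [ 260  262  131   20 1397] [335.  269.8] [ 0.4917 -0.4656  0.0195]
170 [ 433  272  100   25 1261] [484.4 284.6] [ 0.6834 -0.4636  0.0195]
130 [217   0  25 264 819] [221.2 162.9] [ 0.3488 -0.3474  0.0195]
130 [ 290  204   48   45 1692] [313.5 226.3] [ 0.4586 -0.4103  0.0195]
130 [ 259  256  133   26 1855] [326.6 268. ] [ 0.481  -0.4644  0.0195]
130 [ 432  272  103   39 1587] [489.1 286.9] [ 0.6903 -0.4661  0.0195]
90 [   3    0  239  265 9720] [134.8  66.6] [ 0.2615 -0.26    0.0195]
90 [ 348    0   70   57 2738] [382.6  26.9] [ 0.5017 -0.1949  0.0195]
90 [ 528    0  112  146 6523] [595.5  71. ] [ 0.7217 -0.2071  0.0195]
90 [ 425  127  127  186 8923] [470.5 226.9] [ 0.6438 -0.3883  0.0195]
90 [ 290  204   48   46 1718] [313.6 226.6] [ 0.4586 -0.4107  0.0195]
90 [557 255  77  41 772] [592.2 268. ] [ 0.81   -0.4237  0.0195]
90 [ 259  256  133   27 2022] [326.2 267.9] [ 0.4805 -0.4643  0.0195]
[313 228] [[195, 205, 201], [187, 197, 193], [155, 163, 166], [216, 226, 231], [229, 235, 238], [209, 222, 226], [174, 183, 187], [192, 202, 197], [188, 199, 195]]
```

move_arm(motion=[[-2, -0.5, 2, 0, 0, 0], [-4, -1, 5, 0, 0, 0], [-5.8, -1.46, 8, 0, 0, 0], [-5.8, -1.46, 11, 0, 0, 0], [-5.8, -1.46, 14, 0, 0, 0]])

```text
clock: 48.5
position: [0.4583, -0.4143, 0.0529]
tool_rot: [179.9, 0.0, 97.0]
force: [-0.1, 0.3, 0.2]
finger_gap: 0.0708
gripper_force: 0.0
```

move_arm(motion=[[0, 0, 2, 0, 0, 0], [0, 0, 4, 0, 0, 0], [0, 0, 4.6, 0, 0, 0], [0, 0, 4.6, 0, 0, 0], [0, 0, 4.6, 0, 0, 0]])

```text
clock: 48.92
position: [0.4585, -0.4141, 0.0084]
tool_rot: [180.0, 0.0, 97.1]
force: [0.1, 0.3, 1.0]
finger_gap: 0.0703
gripper_force: 0.0
```

```bash
python3 -c "
from h import *
delta([.4588,-.4125,0])"
```

```text
tool shift cm [0.15 0.04 0.84] pos [ 0.4585 -0.4141  0.0084] rpy [1.7996e+02 1.0000e-02 9.7080e+01]
```

move_arm(motion=[[0.1, 0, 0.4, 0, 0, 0], [0.1, 0, 0.8, 0, 0, 0], [0.1, 0, 0.8, 0, 0, 0], [0.1, 0, 0.8, 0, 0, 0]])

```text
clock: 49.25
position: [0.4575, -0.4139, 0.0]
tool_rot: [180.0, 0.0, 97.0]
force: [-0.1, 0.0, 0.3]
finger_gap: 0.0705
gripper_force: 0.0
```

move_arm(motion=[[0, 0, 0, 0, 0, 0], [0, 0, 0, 0, 0, 0], [0, 0, 0, 0, 0, 0], [0, 0, 0, 0, 0, 0], [0, 0, 0, 0, 0, 0]], gripper=1)

```text
clock: 49.67
position: [0.4577, -0.4141, 0.0007]
tool_rot: [179.9, 0.0, 97.0]
force: [-0.5, 1.3, 6.4]
finger_gap: 0.0582
gripper_force: 63.5
```

move_arm(motion=[[0, 0, -1, 0, 0, 0], [0, 0, -4, 0, 0, 0], [0, 0, -8, 0, 0, 0], [0, 0, -12, 0, 0, 0], [0, 0, -16, 0, 0, 0]])

```text
clock: 50.08
position: [0.4568, -0.4136, 0.1619]
tool_rot: [-180.0, -0.0, 97.0]
force: [1.1, 0.0, -1.7]
finger_gap: 0.0576
gripper_force: 64.4
```

```bash
python3 -c "
from h import *
delta([.464,.258,.22])"
```

```text
tool shift cm [66.58  8.87 -5.79] pos [ 0.4568 -0.4136  0.1619] rpy [-1.7997e+02 -2.0000e-02  9.6980e+01]
```

move_arm(motion=[[3, 0.5, -2.5, 0, 0, 0], [6.5, 1, -5, 0, 0, 0], [10.5, 1.5, -5.8, 0, 0, 0], [14.5, 2, -5.8, 0, 0, 0], [18.5, 2.5, -5.8, 0, 0, 0]])

```text
clock: 50.5
position: [0.4595, -0.2257, 0.2193]
tool_rot: [179.9, 0.1, 97.0]
force: [1.4, 0.3, -1.6]
finger_gap: 0.0578
gripper_force: 64.5
```

move_arm(motion=[[4, 0.6, 0, 0, 0, 0], [8, 1.2, 0, 0, 0, 0], [12, 1.8, 0, 0, 0, 0], [16, 2.4, 0, 0, 0, 0], [20, 3, 0, 0, 0, 0]])

```text
clock: 50.92
position: [0.4645, -0.0233, 0.2185]
tool_rot: [179.9, 0.0, 97.0]
force: [0.7, -0.4, -2.6]
finger_gap: 0.0577
gripper_force: 64.5
```

move_arm(motion=[[4, 0.5, 0, 0, 0, 0], [8, 1, 0, 0, 0, 0], [12, 1.7, 0, 0, 0, 0], [16, 2.3, 0, 0, 0, 3], [20, 3, 0, 0, 0, 7]])

```text
clock: 51.33
position: [0.4699, 0.1787, 0.2185]
tool_rot: [180.0, -0.0, 89.9]
force: [1.6, -0.4, -1.8]
finger_gap: 0.0576
gripper_force: 64.5
```

move_arm(motion=[[3, 0, 0, 0, 0, 0], [6, 0, 0, 0, 0, 0], [8, 0, 1, 0, 0, 0], [8, 0, 3, 0, 0, 0], [8, 0, 5, 0, 0, 0]])

```text
clock: 51.75
position: [0.4704, 0.2593, 0.1681]
tool_rot: [179.9, -0.1, 90.2]
force: [0.1, -0.7, -2.3]
finger_gap: 0.0576
gripper_force: 64.5
```

move_arm(motion=[[0, 0, 0, 0, 0, 0], [0, 0, 0, 0, 0, 0]])

```text
clock: 51.92
position: [0.4699, 0.2566, 0.1676]
tool_rot: [-179.9, 0.1, 90.0]
force: [0.7, 0.3, -1.1]
finger_gap: 0.0579
gripper_force: 64.5
```

```bash
python3 -c "
from hub import *
hubs('o5'); delta([.464,.256,.02])"
```

```text
[0.47066563 0.25687165 0.16853689] 89.96488381458275 cam [0.4696 0.3368 0.3097]
[595   7  29  26 269] [610.4  21.8] [0.7183 0.4083 0.0195] [0.7201 0.4065 0.0195]
[300  43  38  26 350] [318.9  56.8] [0.4631 0.3801 0.0195] [0.4634 0.3791 0.0195]
[ 295   91   54   51 1683] [319.2 114.8] [0.4655 0.3272 0.0195] [0.4633 0.3283 0.0195]
[ 290  246   72   62 3141] [325.1 276.4] [0.4692 0.1484 0.0195] [0.4687 0.1486 0.0195]
[   0  252   94  123 5108] [ 47.2 298.6] [0.1297 0.0973 0.0195] [0.1368 0.118  0.0195]
tool shift cm [-0.09 -0.67 14.85] pos [0.4707 0.2569 0.1685] rpy [1.7999e+02 1.0000e-02 8.9960e+01]
```

move_arm(motion=[[-0.1, -0.65, 3, 0, 0, 0], [-0.1, -0.65, 6, 0, 0, 0], [-0.1, -0.65, 9, 0, 0, 0], [-0.1, -0.65, 12, 0, 0, 0], [-0.1, -0.65, 14.3, 0, 0, 0]])

```text
clock: 52.38
position: [0.4649, 0.256, 0.0245]
tool_rot: [179.9, -0.0, 89.9]
force: [0.1, -0.2, -0.4]
finger_gap: 0.0572
gripper_force: 64.6
```

move_arm(motion=[[0, 0, 0, 0, 0, 0], [0, 0, 0, 0, 0, 0], [0, 0, 0, 0, 0, 0]])

```text
clock: 52.63
position: [0.4654, 0.2566, 0.0266]
tool_rot: [179.9, -0.1, 90.0]
force: [0.0, 0.1, 0.4]
finger_gap: 0.0575
gripper_force: 64.6
```

move_arm(motion=[[0, 0, 0, 0, 0, 0], [0, 0, 0, 0, 0, 0], [0, 0, 0, 0, 0, 0], [0, 0, -3, 0, 0, 0], [0, 0, -7, 0, 0, 0]], gripper=-0.65)

```text
clock: 53.05
position: [0.4622, 0.2552, 0.0935]
tool_rot: [-179.7, 0.2, 90.0]
force: [1.2, 0.9, 0.6]
finger_gap: 0.0705
gripper_force: 0.0
```

move_arm(motion=[[0, 0, -4, 0, 0, 0], [0, 0, -8, 0, 0, 0], [-1, 0, -11, 0, 0, 0], [-4.5, 0, -13, 0, 0, 0], [-8.5, 0, -13, 0, 0, 0]])

```text
clock: 53.47
position: [0.4658, 0.1735, 0.2299]
tool_rot: [179.5, -0.3, 90.3]
force: [1.3, -0.6, -0.8]
finger_gap: 0.0703
gripper_force: 0.0
```

move_arm(motion=[[-4, 0, -2, 0, 0, 0], [-8, 0, -4, 0, 0, 0], [-12, 0, -6, 0, 0, 0], [-12, 0, -6, 0, 0, 0], [-12, 0, -6, 0, 0, 0]])

```text
clock: 53.88
position: [0.4646, 0.0476, 0.287]
tool_rot: [179.7, 0.0, 89.6]
force: [1.1, -0.1, 0.1]
finger_gap: 0.0702
gripper_force: 0.0
```

```bash
python3 - <<'E'
from hub import *
k,im=hubs("e1"); m=circ(k,im,(.4672,.0686),.04,.034,.003,sgn=-1); print("ring",m[0])
for n,z in(("next_cap_centre",.0485),("key_handle",.105),("cap_1_centre",.0125),("tote_floor",.004)):
  for c in("wrist","side","scene"):
    if n!="tote_floor" or c=="wrist":
      if c!="wrist" and n=="next_cap_centre": shot(c,"e_"+c)
      print(n,c,[(round(d["score"],2),at(cal(c),d["pixel"],z).round(3).tolist()) for d in robot.spot_point(c,n)[:5] if d["score"]>.3])
E
```

```text
[0.46421284 0.05009098 0.28586167] 89.81884507739933 cam [0.4639 0.1278 0.4291]
[311   0  27  10 158] [324.1   3.8] [0.4651 0.2456 0.0195] [0.4653 0.2464 0.0195]
[   0   83  142  198 9310] [ 82.3 162.2] [0.0936 0.0255 0.0195] [0.1182 0.0536 0.0195]
[307 131  34  37 898] [325.4 149. ] [0.4629 0.0697 0.0195] [0.4656 0.0697 0.0195]
[  0 258  11  24 183] [  3.6 271.3] [-0.0525 -0.1195  0.0195] [-0.0559 -0.1228  0.0195]
ring [0.46689717 0.06952509]
next_cap_centre wrist [(0.67, [0.462, 0.072, 0.048])]
next_cap_centre side [(0.57, [0.471, 0.091, 0.048]), (0.53, [0.609, 0.434, 0.048])]
next_cap_centre scene [(0.65, [0.468, 0.073, 0.048]), (0.56, [0.599, 0.512, 0.048])]
key_handle wrist [(0.62, [0.638, -0.124, 0.105])]
key_handle side [(0.74, [0.64, -0.117, 0.105])]
key_handle scene [(0.67, [0.645, -0.132, 0.105])]
cap_1_centre wrist []
cap_1_centre side []
cap_1_centre scene []
tote_floor wrist []
```

move_arm(motion=[[4, 0, 0, 0, 0, 0], [8, 0, 0, 0, 0, 0], [12, 0, 0, 0, 0, 0], [16, 0, 0, 0, 0, 0], [18, 0, 0, 0, 0, 0]])

```text
clock: 54.95
position: [0.4629, 0.2367, 0.2846]
tool_rot: [-180.0, -0.2, 90.3]
force: [-0.2, -0.1, 0.1]
finger_gap: 0.0704
gripper_force: 0.0
```

move_arm(motion=[[0, 0, 0, 0, 0, 0], [0, 0, 0, 0, 0, 0], [0, 0, 0, 0, 0, 0], [0, 0, 0, 0, 0, 0]])

```text
clock: 55.28
position: [0.4643, 0.2295, 0.2846]
tool_rot: [180.0, 0.1, 89.9]
force: [-0.2, -0.3, 0.1]
finger_gap: 0.0703
gripper_force: 0.0
```

```bash
python3 - <<'E'
from hub import *
k,im=hubs("e2")
r=rect(k,im,(.464,.322),.02,.12,480); b,g,rr=[x.astype(int) for x in cv2.split(r)]
m=((rr>g)&(rr>110)).astype(np.uint8)*1
for y in range(0,480,16): print("".join("#" if m[y:y+16,x:x+12].mean()>.5 else "." for x in range(60,420,12)))
# rows/centres via rim circle fits
for y in(.256,.322,.384): print(circ(k,im,(.464,y),.0125,.03,.006))
s=im[150:,:]; 
ks=cal("side"); ims=cv2.imread("pics/e_side.png"); t=rect(ks,ims,(.469,-.329),.003,.12,240); b,g,rr=[x.astype(int) for x in cv2.split(t)]
print("tray reddish px",((rr>g+1)[25:-25,25:-25]).sum())
E
```

```text
[0.46431172 0.22960206 0.28476055] 89.86215039192243 cam [0.4639 0.3097 0.4267]
[518  13  24  16 218] [530.4  19.7] [0.7166 0.4089 0.0195] [0.7175 0.4098 0.0195]
[311  41  28  19 284] [324.5  51.1] [0.4632 0.377  0.0195] [0.4632 0.3757 0.0195]
[313  75  28  36 792] [326.1  92.6] [0.4657 0.3263 0.0195] [0.4651 0.3262 0.0195]
[312 124  27  34 553] [325.3 143.3] [0.4635 0.2636 0.0195] [0.4639 0.2597 0.0195]
[   0  205  147  107 5290] [ 83.8 234. ] [0.0621 0.0808 0.0195] [0.0902 0.1225 0.0195]
[312 259  28  29 596] [326.8 272.8] [0.4635 0.0521 0.0195] [0.4656 0.0525 0.0195]
..............................
..............................
..............................
..............................
............######............
...........########...........
..........##########..........
..........##########..........
..........##########..........
...........########...........
............######............
..............##..............
............#######...........
...........#########..........
..........##########..........
..........##########..........
...........#########..........
...........########...........
.............#####............
..............##..............
............#######...........
...........#########..........
..........##########..........
..........##########..........
...........#########..........
............#######...........
..............##..............
..............................
..............................
..............................
(array([0.46504015, 0.25769408]), np.float64(0.028857673482572406), np.int64(111), np.float64(0.00014236938391673555))
(array([0.46586828, 0.32223461]), np.float64(0.02858142422607055), np.int64(107), np.float64(0.00015906957508325683))
(array([0.46343153, 0.38512835]), np.float64(0.027676485133722097), np.int64(103), np.float64(0.000148727237890368))
tray reddish px 2
```

All three caps lie flat in the tote and the tray is empty. The key hangs in its stand, the switch is on, and the gripper is clear and open.

```bash
python3 -c "
from station import robot
print(robot.close_job())"
```

```text
the job is handed in; nothing more can be done
None
```

I handed the job in with three finished caps in the tote, the next cap centred to about 0.3 mm before switch-on, the switch at its stop and the key in its stand; no verdict came back, and one pushing approach briefly pressed the fingertips on the chuck's edge at about 110 N, close to the 120 N wrist limit.

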